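Trace the cover seam of a sloping enclosure with a spring-tip probe

ROBOT

A 6-joint arm with a two-finger parallel gripper is mounted at the origin on the work surface. World frame = base frame: x ahead of the robot, y to its left, z up, the work surface at z = 0. Lengths are in m, angles in rad, forces in N, time in s.
With the tool pointing down it reaches from about 0.375 to 0.9 m from the base axis. Payload 3.1 kg.
Tool frame: the origin (TCP) lies on the centre line of the jaws, within the pads' length; the fingertips stand robot.finger_overhang ahead of it and the grasp point (between the pads) lies 2 mm behind it (robot.finger_overhang is the distance from the TCP to the fingertips, in m); z points along the fingers, y is the direction in which the jaws open and shut (so a half turn about z gives the same grasp; the last joint's range is limited). The gripper opens to 87 mm and grips with 3 to 60 N. Pads are 19 mm wide; open, the fingers measure 117 mm over their backs; the gripper's body (75 mm by 190 mm) begins 51 mm behind the grasp point.
Start: joints at [-1.359, 0.527, 1.433, -0, 1.181, -0.178], TCP at [0.238, -0.578, 0.24] pointing down, gripper open.
Joint ranges: [-3.08, 3.08], [-0.75, 2.2], [0.22, 2.44], [-1.43, 4.57], [0, 2.65], [-2.85, 2.85]. Speed limits (rad/s): [2.79, 2.79, 3.14, 3.14, 3.14, 3.14].

INTERFACE

Orientations are given as a unit quaternion [x, y, z, w].
In Python, from rig import robot gives the robot as it stands. The module is installed in compiled form; this text tells all that it offers.
- The arm moves only by the tool step_arm, never from a script. Its arguments are lists of equal length, an entry for each row: "slide": the shift along the tool's x, y, z in mm, a list of three; "twist": the turn about the tool's z in degrees. A call has 1 to 20 rows; each row shifts and turns the commanded pose from where the row before left it, along the tool's axes as they then stand; what a row does not reach is not made up. A row lasts 1/12 s, in which the tool goes at most 41.7 mm and 7.16 degrees, less where a joint would pass 70% of its speed; a pose out of reach is approached as far as the arm can. A call is refused whole if a number of a shift passes 41.7 or a number of a turn 7.16, either way. A call with a gripper value outside its range is refused whole. "jaw" is the finger opening in mm, from 0 to 87, set as the call begins (left out, the last holds). The fingers move at their own pace and stop on an object; "force" is the grip in N (left out, the last holds). Time passes only in rows, so rows that do not move let the fingers close. It gives the time, the measured TCP pose, the force and the opening at its end, in the units of the state.
- robot.get_obs(): the state, without advancing time (a new reading comes with each control period).
- robot.camera(name): name is "scene" or "top" or "wrist"; returns a dict with "color" (480x640x3 uint8, blue, green, red), "depth" (480x640 float32, m along the optical axis (not along the pixel's ray), 0 where there is no reading), "camera_matrix" (3x3 intrinsics, pixels), "k1" (the pictures are not rectified: a ray, as slopes to the right and down, at radius r is drawn at 1 + k1 r^2 times it, then the intrinsics apply), "origin" and "orientation" of the camera in the world. Camera axes: x right, y down, z forward; pixel columns grow to the right and rows downward; lengths in m; the calibration is good to about 2 mm. A picture is of the moment at which its call begins.
- robot.hand_in(): hands the job in, once; it reports no verdict.
The state is a dict: "time": time; "q": joint angles; "joint_velocities": joint speeds; "joint_torque": joint torques, N m; "position": TCP position; "tool_rot": TCP orientation; "ft_force": force on the tool from outside, world axes, zero at the start; "moment": the same for the moment, N m; "grip_width": finger opening in m.
Only numpy, scipy, OpenCV 4.12 (cv2) and the standard library are available. Lean on these libraries where they do the work, as an engineer would, in place of code of your own. Each camera call takes 0.05 s, during which the arm holds its last target.

TASK

Check the L-shaped cover seam on the sloping face of the grey housing: take the probe out of its fork stand and, holding it square to the sloping face with its spring-loaded ball tip lightly pressed into the seam (spring partly in, never pushed solid), follow the seam slowly, about 2 cm per second, from the free end of the level leg, round the corner, to the top end of the uphill leg, without straying off onto the plates. Then hang the probe upright in its fork stand again, collar on the prongs, let go, and leave the meter, tray and mug where they are.

Things in the scene. Friction and masses are not known exactly. Their poses are not given: they have to be found in the camera images.
- housing: Grey sloping desk housing, fixed: 207 mm deep (x), 220 wide (y), 28 high in front, 131 at the back. Origin on the bench under the middle of its sloping face; +x to the high back, z up. The face, 180 long, rises at 35 degrees, from x -74 to +74. Nothing stands proud of it. L-shaped seam between bare metal cover and grey frame: slot 9 wide, 5 deep, dark bottom.
- seam_start (a point): Start of the seam: free end of its level leg (105 mm long, near the low edge of the face), on the slot's middle line, level with the face surface. Axes of all three seam points: x straight up the slope, y level along the face (left, seen from the low edge looking uphill), z square out of the face, 35 degrees from vertical.
- seam_corner (a point): Corner of the seam, where the middle lines of its two legs meet, level with the face surface; 105 mm from seam_start along the face's -y. Same axes.
- seam_end (a point): End of the seam: top end of its uphill leg (90 mm long), on the middle line, level with the face surface; 90 mm from seam_corner along the face's +x (uphill). The slot stops 4.5 mm beyond each end. Same axes.
- probe_grip (a point): Centre of the grip of the loose probe (0.16 kg, 156 mm long): a square grey bar 24 x 24 x 72 mm. z is the long axis, away from the tip; x, y are square to the grip's flats. Below it a round black collar, 44 across, 8 thick, underside 44 mm below this point; then a shaft 16 across, 50 long; then a spring plunger with a 12 mm ball, lowest point 120 mm below this point when free.
- probe_tip (a point): Lowest point of the probe's steel ball tip, on the probe's axis; it moves with the spring plunger; z as the probe's. In the seam the 12 mm ball rests on both slot edges, this point about 2 mm below the face surface.
- plunger (a joint): How far the spring tip is pressed into the probe, m: 0 free, 0.012 pushed solid. Spring about 0.6 N per mm (7 N at solid); 3 to 6 mm (2 to 4 N) is a good working press.
- stand: Fork stand, fixed: base 110 x 90, column at its +x side, two level steel prongs pointing to its -x, gap 26, tops 95 above the bench, from x -36 to +59 (mm). Origin on the bench where the probe's axis hangs, z up. The probe hangs upright, collar on the prongs, shaft in the gap, grip centre 139 above the bench, at any yaw; lift it straight out, let it down straight from above.
- meter: Bystander: handheld meter in a blue case lying flat, 160 x 85 x 36 mm, origin at the centre of its underside. Leave alone.
- tray: Bystander: empty grey open tray 100 x 130 x 45 mm, origin at the centre of its underside. Leave alone.
- mug: Bystander: white mug 80 mm across, 95 mm high, handle at its +y, origin at the centre of its underside. Leave alone.
There are look-alikes about, which are no part of the job. Leave any green or yellow look-alike of the part that bears probe_grip alone. Leave any blue look-alike of the stand alone.

How it is judged:
By the outcome, as a careful person would: the job done as asked, in the order asked, and still so for the second after the job is handed in, with the robot touching nothing.
It also fails if it takes over 72 s, if anything falls off the work surface, if the arm or the gripper's body presses on something with over 40 N, if the wrist force passes 120 N, or if a joint passes its speed limit or range.

## Working session

There is one attempt and no reset: what is moved stays moved. The work goes in short steps, Python scripts to look and compute and a tool call to move; the robot and the scene stay as the last step left them, time stands still between calls to the robot, and variables do not carry over. Pictures are saved under pics/ and viewed, and the job is handed in when it is done.

Besides the shell and the picture viewer there is one more tool, called after "Emit:" by a JSON object that holds its "api" and its "payload". step_arm: Moves the arm, as the interface text tells. Its arguments: {"type":"object","properties":{"slide":{"type":"array","items":{"type":"array","items":{"type":"number"}}},"twist":{"type":"array","items":{"type":"number"}},"jaw":{"type":"number"},"force":{"type":"number"}},"required":["slide","twist"]}

```bash
mkdir -p pics; cat > h.py <<'E'
import numpy as np,cv2
from scipy.spatial.transform import Rotation as R
from rig import robot
def cam(n):
    c=robot.camera(n); np.savez('last_%s.npz'%n,**{k:np.array(v) for k,v in c.items()}); return c
def load(n):
    return dict(np.load('last_%s.npz'%n))
def ray(c,u,v):
    K=np.array(c['camera_matrix']);k1=float(c['k1'])
    xd=(u-K[0,2])/K[0,0];yd=(v-K[1,2])/K[1,1]
    x,y=xd,yd
    for _ in range(20):
        s=1+k1*(x*x+y*y);x,y=xd/s,yd/s
    return R.from_quat(c['orientation']).apply([x,y,1.0])
def onplane(c,u,v,p,n):
    d=ray(c,u,v);o=np.array(c['origin']);n=np.array(n,float)
    return o+d*(np.dot(np.array(p)-o,n)/np.dot(d,n))
def atz(c,u,v,z): return onplane(c,u,v,[0,0,z],[0,0,1])
def dep(c,u,v): return np.array(c['origin'])+ray(c,u,v)*c['depth'][int(v),int(u)]
def cloud(c):
    K=np.array(c['camera_matrix']);k1=float(c['k1'])
    v,u=np.mgrid[0:480,0:640]
    xd=(u-K[0,2])/K[0,0];yd=(v-K[1,2])/K[1,1];x,y=xd,yd
    for _ in range(20):
        s=1+k1*(x*x+y*y);x,y=xd/s,yd/s
    P=np.stack([x,y,np.ones_like(x)],-1)*c['depth'][...,None]
    return R.from_quat(c['orientation']).apply(P.reshape(-1,3)).reshape(480,640,3)+np.array(c['origin'])
def proj(c,p):
    q=R.from_quat(c['orientation']).inv().apply(np.array(p)-np.array(c['origin']))
    x,y=q[0]/q[2],q[1]/q[2];s=1+float(c['k1'])*(x*x+y*y);K=np.array(c['camera_matrix'])
    return K[0,0]*x*s+K[0,2],K[1,1]*y*s+K[1,2]
E
python3 - <<'E'
from h import *
for n in ['scene','top','wrist']:
    c=cam(n);cv2.imwrite('pics/%s0.png'%n,c['color']);print(n,c['origin'],c['orientation'],c['k1'],np.array(c['camera_matrix']).tolist())
o=robot.get_obs();print(o,robot.finger_overhang)
E
```

```text
scene [ 1.13214736 -0.70920812  0.89723948] [ 0.8350321   0.34432154 -0.15507597 -0.40014436] -0.0012851713327877397 [[518.4654988335958, 0.0, 316.2071426713091], [0.0, 518.4654988335958, 234.12804771353737], [0.0, 0.0, 1.0]]
top [ 0.40368413 -0.03864333  0.98502828] [-0.70051844  0.71215628 -0.03686581  0.02735415] -0.08495685630515543 [[462.92524072669755, 0.0, 316.05826097196854], [0.0, 462.92524072669755, 236.32390763379286], [0.0, 0.0, 1.0]]
wrist [ 0.30207795 -0.55154267  0.38404534] [ 0.82383519 -0.55202564 -0.07259501  0.10626962] -0.04259127960945933 [[336.8573377916145, 0.0, 319.16346426723123], [0.0, 336.8573377916145, 242.4127179973608], [0.0, 0.0, 1.0]]
{'time': 0.15, 'q': array([-1.35848840e+00,  5.28254617e-01,  1.43355719e+00,  1.08464444e-05,
        1.18139337e+00, -1.78498804e-01]), 'joint_velocities': array([-6.22650684e-04, -2.09036646e-03, -3.54376349e-03, -2.75304151e-03,
        2.00143068e-03,  1.72251924e-05]), 'joint_torque': array([ 7.97401935e-04, -4.40430629e+01, -1.76844049e+01,  6.33305381e-02,
        5.52521192e-02, -9.75343369e-05]), 'position': array([ 0.23800672, -0.57736279,  0.23881134]), 'tool_rot': array([ 9.80969513e-01,  1.94160153e-01, -8.61398095e-06, -8.06229429e-04]), 'ft_force': array([0.64310699, 0.57229397, 0.30994191]), 'moment': array([0.04720582, 0.02376073, 0.03919066]), 'grip_width': 0.08678647876112917} 0.017
```

View pics/scene0.png

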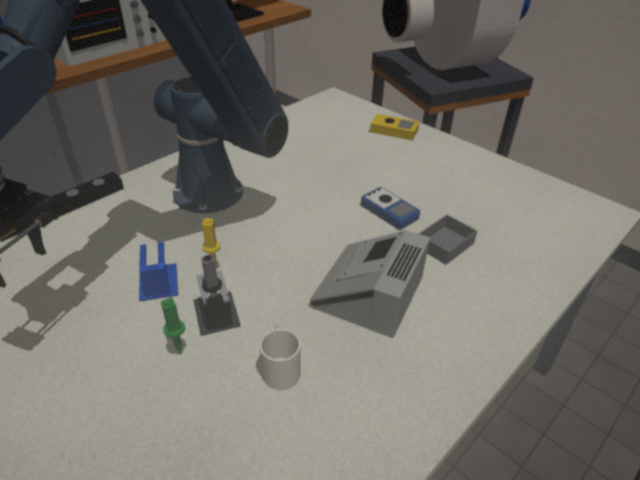

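View pics/top0.png

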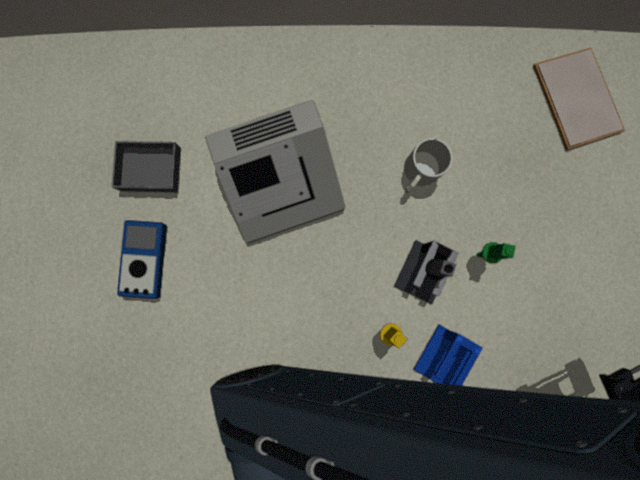

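View pics/wrist0.png

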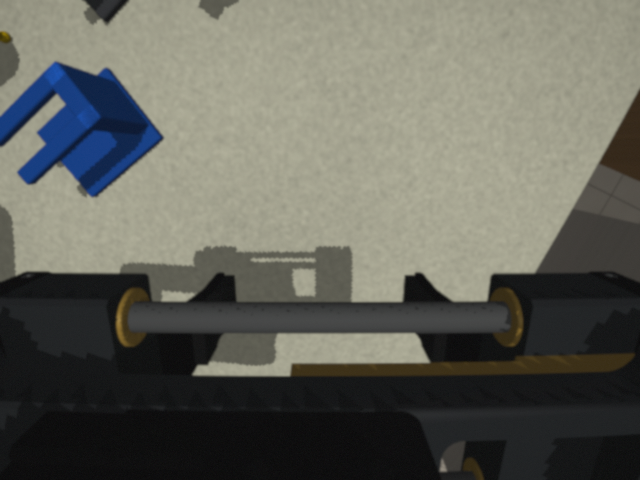

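The top view shows the housing at about (275,170), with the L seam at (265–312, 160–215). The grey stand and probe are at about (435,268), the look-alikes near (495,252), (393,335) and (447,355), and the mug is at (430,160). I'll zoom in on these.

```bash
python3 - <<'E'
from h import *
c=load('top');im=c['color']
a=cv2.resize(im[90:250,190:360],None,fx=4.5,fy=3.75*1.2/1.2,interpolation=cv2.INTER_CUBIC)
a=cv2.resize(im[95:245,195:355],None,fx=4,fy=4,interpolation=cv2.INTER_CUBIC);cv2.imwrite('pics/t_h.png',a)
a=cv2.resize(im[225:315,380:480],None,fx=6,fy=6,interpolation=cv2.INTER_CUBIC);cv2.imwrite('pics/t_s.png',a)
s=load('scene')['color']
a=cv2.resize(s[215:365,130:290],None,fx=4,fy=4,interpolation=cv2.INTER_CUBIC);cv2.imwrite('pics/s_s.png',a)
P=cloud(c)
# face plane
import itertools
pts=P[195:215,265:300].reshape(-1,3); 
for (u,v) in [(235,205),(250,225),(290,195),(330,200),(265,130),(438,268),(447,268),(415,270),(450,250),(300,160)]: print((u,v),P[v,u].round(4))
E
```

```text
(235, 205) [0.5509 0.1078 0.0789]
(250, 225) [0.5143 0.0822 0.0475]
(290, 195) [ 0.5711 -0.0009  0.0686]
(330, 200) [ 0.5644 -0.0821  0.0412]
(265, 130) [0.685  0.0425 0.1335]
(438, 268) [ 0.4183 -0.2703  0.1532]
(447, 268) [ 0.4175 -0.2797  0.1773]
(415, 270) [ 0.4175 -0.2605  0.0108]
(450, 250) [ 0.454  -0.3125  0.0921]
(300, 160) [ 0.6341 -0.0225  0.101 ]
```

View pics/t_h.png

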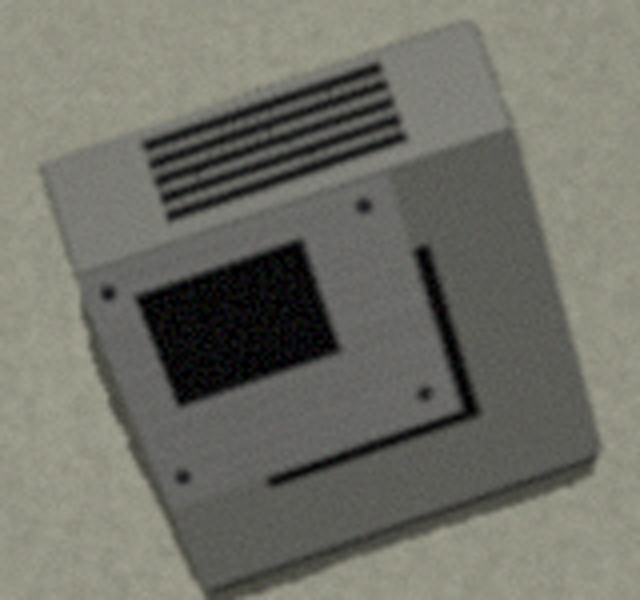

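View pics/t_s.png

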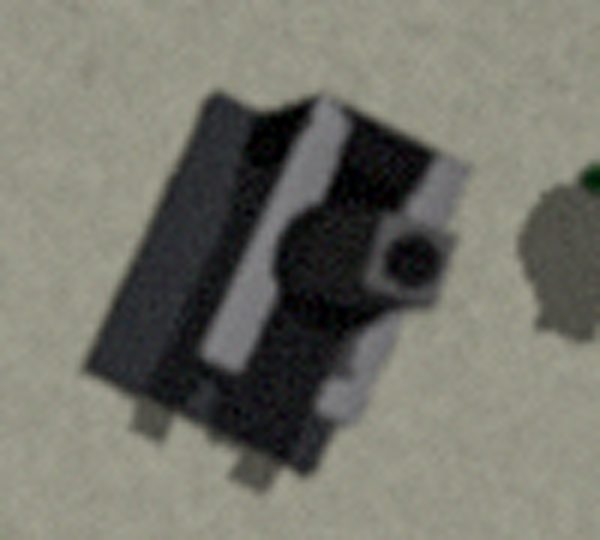

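View pics/s_s.png

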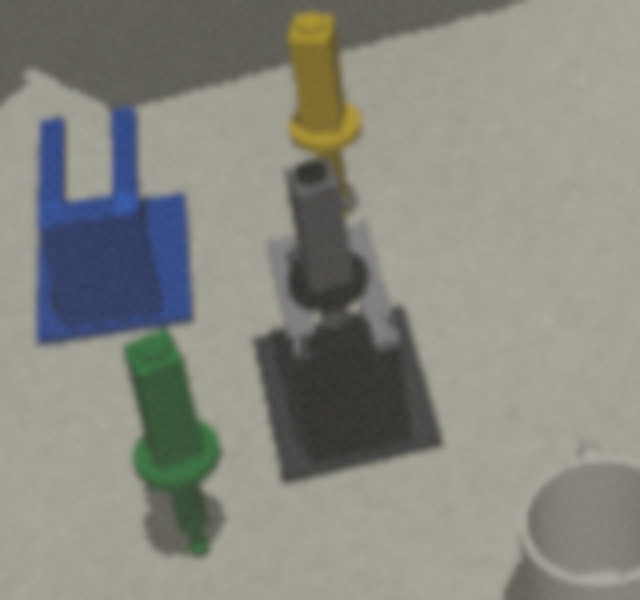

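The crop shows the L seam clearly. Its level leg runs from about (262,215) to the corner at (313,197), and its uphill leg runs up to about (301,157). Next I'll measure the housing face and the stand.

```bash
cat > seam.py <<'E'
from h import *
def facefit(c,umask):
    P=cloud(c);p=P[umask]
    m=p.mean(0)
    for _ in range(5):
        U,S,V=np.linalg.svd(p-m,full_matrices=False);n=V[2]*np.sign(V[2,2])
        r=(p-m)@n;k=abs(r)<2.5*max(r.std(),1e-3);p=p[k];m=p.mean(0)
    return m,n,r.std()
E
python3 - <<'E'
from seam import *
c=load('top')
poly=np.array([[218,170],[322,130],[342,206],[247,236]]) 
mk=np.zeros((480,640),np.uint8);cv2.fillPoly(mk,[poly],1)
mk=cv2.erode(mk,np.ones((5,5)))>0
m,n,s=facefit(c,mk)
print('plane',m,n,s,'slope',np.degrees(np.arccos(n[2])),'uphill yaw',np.degrees(np.arctan2(-n[1],-n[0])))
g=cv2.cvtColor(c['color'],cv2.COLOR_BGR2GRAY)
d=((g<40)&mk).astype(np.uint8)
N,l,st,ce=cv2.connectedComponentsWithStats(d)
for i in range(1,N):
    if st[i,4]>40: print(i,st[i],ce[i])
np.savez('plane.npz',m=m,n=n)
# stand
P=cloud(c);R0=P[225:315,380:480].reshape(-1,3)
for lo,hi in [(0.168,0.185),(0.085,0.1),(0.005,0.02)]:
    k=(R0[:,2]>lo)&(R0[:,2]<hi);q=R0[k];print(lo,k.sum(),q.mean(0).round(4),cv2.minAreaRect((q[:,:2]*1000).astype(np.float32)))
E
```

```text
plane [0.58922222 0.01337038 0.08279449] [-0.54603912 -0.18289127  0.81755248] 0.001460063331217004 slope 35.159466856136646 uphill yaw 18.5178464452893
1 [ 230  156   49   40 1225] [254.24326531 175.31673469]
2 [262 157  52  59 224] [297.99553571 189.47321429]
0.168 180 [ 0.417  -0.2806  0.1758] ((417.2232971191406, -281.8828430175781), (23.267637252807617, 24.139827728271484), 70.81716918945312)
0.085 747 [ 0.4253 -0.2801  0.0944] ((419.0456237792969, -282.5614318847656), (57.150821685791016, 95.53349304199219), 63.21167755126953)
0.005 1220 [ 0.4069 -0.2626  0.0098] ((416.3051452636719, -307.7149353027344), (187.35450744628906, 182.0391387939453), 89.75772094726562)
```

```bash
python3 - <<'E'
from seam import *
c=load('top');z=np.load('plane.npz');m,n=z['m'],z['n']
g=cv2.cvtColor(c['color'],cv2.COLOR_BGR2GRAY)
d=(g<48).astype(np.uint8);N,l,st,ce=cv2.connectedComponentsWithStats(d[150:222,258:318])
i=1+np.argmax(st[1:,4]);print(st[i])
vs,us=np.nonzero(l==i);us=us+258;vs=vs+150
pts=np.array([onplane(c,u,v,m-0.001*n,n) for u,v in zip(us,vs)])
w=(60-g[vs,us].astype(float)).clip(1)
yaw=np.radians(18.5)
for it in range(4):
    up=np.array([np.cos(yaw),np.sin(yaw),0]);up-=n*(up@n);up/=np.linalg.norm(up);lv=np.cross(n,up)
    a=(pts-m)@up;b=(pts-m)@lv
    lo=a<np.percentile(a,2)+0.012; le=lo&(b>b.min()+.015)
    ue=(b<b.min()+.012)&(a>a.min()+.015)
    kl=np.polyfit(b[le],a[le],1,w=w[le]);ku=np.polyfit(a[ue],b[ue],1,w=w[ue])
    print(np.degrees(yaw),'lvl slope',kl,'up slope',ku,'ext a',a.min(),a.max(),'b',b.min(),b.max())
    yaw+= (kl[0]-ku[0])/2*(-1) if 0 else 0
    break
ca=np.linalg.solve([[1,-kl[0]],[-ku[0],1]],[kl[1],ku[1]])
print('corner',m+up*ca[0]+lv*ca[1], 'lens', a.max()-ca[0], b.max()-ca[1])
print('world along level', np.degrees(np.arctan2(*(lv+up*kl[0])[[1,0]])),'uphill',np.degrees(np.arctan2(*(up+lv*ku[0])[[1,0]])))
# stand
P=cloud(c);sub=P[225:315,380:480];col=c['color'][225:315,380:480]
k=(sub[...,2]>0.087)&(sub[...,2]<0.101)&(col.mean(-1)>85)
N,l,st,ce=cv2.connectedComponentsWithStats(k.astype(np.uint8))
for i in range(1,N):
    if st[i,4]>60:
        q=sub[l==i];print(st[i],q.mean(0).round(4));U,S,V=np.linalg.svd(q[:,:2]-q[:,:2].mean(0),full_matrices=False);print(np.degrees(np.arctan2(V[0,1],V[0,0])),cv2.minAreaRect((q[:,:2]*1000).astype(np.float32)))
for nm,(u,v) in {'green':(490,252),'greentop':(507,251),'yel':(388,332),'yeltop':(399,342),'blue':(447,355),'mug':(430,160)}.items(): print(nm,P[v,u].round(3))
E
```

```text
[  0   5  21  35 526]
18.5 lvl slope [-0.04534341  0.01531628] up slope [-0.00103367  0.01073421] ext a 0.006924808353856216 0.06693115642018127 b 0.004092918660268752 0.048082132110759256
corner [0.59731962 0.02738074 0.09133691] lens 0.05210090355163054 0.03736324718236389
world along level 110.623005828975 uphill 18.41870410357986
[ 34  16  24  46 294] [ 0.4278 -0.2624  0.0947]
153.46704822915112 ((429.137939453125, -263.8768615722656), (14.299638748168945, 94.34397888183594), 63.0169792175293)
[68 25 10 14 76] [ 0.4406 -0.3163  0.0946]
148.5625832392214 ((440.8501281738281, -316.15283203125), (13.39558219909668, 23.66136932373047), 64.63949584960938)
[ 53  52  15  19 111] [ 0.3828 -0.2886  0.0948]
145.00163549253725 ((385.3301696777344, -290.51409912109375), (14.923188209533691, 40.59007263183594), 55.053592681884766)
green [ 0.448 -0.389  0.1  ]
greentop [ 0.446 -0.398  0.159]
yel [ 0.3   -0.184  0.106]
yeltop [ 0.289 -0.194  0.161]
blue [ 0.252 -0.298  0.096]
mug [ 0.656 -0.303  0.007]
```

```bash
python3 - <<'E'
from seam import *
c=load('top');z=np.load('plane.npz');m,n=z['m'],z['n']
g=cv2.cvtColor(c['color'],cv2.COLOR_BGR2GRAY)
poly=np.array([[258,208],[300,188],[296,156],[308,152],[320,205],[262,222]])
mk=np.zeros((480,640),np.uint8);cv2.fillPoly(mk,[poly],1)
d=((g<62)&(mk>0)).astype(np.uint8);N,l,st,ce=cv2.connectedComponentsWithStats(d)
i=1+np.argmax(st[1:,4]);print(st[i])
vs,us=np.nonzero(l==i)
pts=np.array([onplane(c,u,v,m-0.001*n,n) for u,v in zip(us,vs)])
w=(75-g[vs,us].astype(float)).clip(1)
yaw=np.radians(17)
up=np.array([np.cos(yaw),np.sin(yaw),0]);up-=n*(up@n);up/=np.linalg.norm(up);lv=np.cross(n,up)
a=(pts-m)@up;b=(pts-m)@lv
le=(a<a.min()+0.02)&(b>b.min()+.02)
ue=(b<b.min()+.015)&(a>a.min()+.025)
kl=np.polyfit(b[le],a[le],1,w=w[le]);ku=np.polyfit(a[ue],b[ue],1,w=w[ue])
ca=np.linalg.solve([[1,-kl[0]],[-ku[0],1]],[kl[1],ku[1]])
C=m+up*ca[0]+lv*ca[1]
print('corner',C, 'lens', a.max()-ca[0], b.max()-ca[1],'widths',(a.min()-ca[0]),b.min()-ca[1], kl,ku)
lvd=lv+up*kl[0];upd=up+lv*ku[0]
print('level', np.degrees(np.arctan2(lvd[1],lvd[0]))-90,lvd[2],'uphill',np.degrees(np.arctan2(upd[1],upd[0])),np.degrees(np.arcsin(upd[2]/np.linalg.norm(upd))))
print('start',C+lvd/np.linalg.norm(lvd)*.105,'end',C+upd/np.linalg.norm(upd)*.09)
# cross-check of probe top with the scene view
s=load('scene');P=cloud(s)
k=(P[...,2]>0.170)&(P[...,2]<0.185)&(np.hypot(P[...,0]-.415,P[...,1]+.28)<.04)
q=P[k];print('scene griptop',k.sum(),q.mean(0),cv2.minAreaRect((q[:,:2]*1000).astype(np.float32)))
k=(P[...,2]>0.085)&(P[...,2]<0.101)&(np.hypot(P[...,0]-.415,P[...,1]+.28)<.09)
q=P[k];print('scene prongs',k.sum(),q.mean(0),cv2.minAreaRect((q[:,:2]*1000).astype(np.float32)))
print('proj griptop in scene',proj(s,[.4172,-.2819,.175]),'orig',proj(s,[.409,-.277,.175]))
P=cloud(c)
print('mug/housing max z etc'); 
for (x0,x1,y0,y1) in [(200,350,90,250)]: print(np.nanpercentile(P[y0:y1,x0:x1,2],99.5))
E
```

```text
[262 156  53  61 331]
corner [ 0.56691952 -0.04634039  0.05454099] lens 0.09361480934539688 0.10851994454923528 widths -0.005629050435310715 -0.003741333330545736 [-0.02952632 -0.04894202] [ 0.03092237 -0.04963251]
level 18.382855030839565 0.0016602311551829826 uphill 18.413631012570352 35.15942223509926
start [0.53380623 0.05330137 0.05471523] end [ 0.63673206 -0.0230984   0.1063678 ]
scene griptop 92 [ 0.41985891 -0.28561948  0.17406739] ((418.1260070800781, -284.542724609375), (23.18975257873535, 24.358577728271484), 69.1587905883789)
scene prongs 575 [ 0.4319474  -0.29151038  0.09305007] ((420.8292236328125, -285.05499267578125), (55.77812576293945, 99.86436462402344), 62.93073272705078)
proj griptop in scene (np.float64(208.38972019988444), np.float64(257.3184506141048)) orig (np.float64(207.93514092261637), np.float64(254.36396661507013))
mug/housing max z etc
0.13532543824781132
```

```bash
cat >> h.py <<'E'
def state():
    o=robot.get_obs();r=R.from_quat(o['tool_rot']);M=r.as_matrix()
    return o,M,np.degrees(np.arctan2(M[1,0],M[0,0]))
def togo(target,yaw=None):
    o,M,y=state();d=M.T@(np.array(target)-o['position'])*1000
    print('t',round(o['time'],2),'pos',o['position'].round(4),'yaw',round(y,2),'tilt',np.degrees(np.arccos(-M[2,2])).round(2),'slide',d.round(1),'n@30',(np.linalg.norm(d)/30).round(1),'twist',None if yaw is None else round(-((yaw-y+180)%360-180),1),'F',o['ft_force'].round(2),'w',round(o['grip_width'],4),'q6',o['q'][5].round(2))
E
python3 - <<'E'
from h import *
togo([.4176,-.283,.24],70)
E
```

```text
t 0.15 pos [ 0.238  -0.5774  0.2388] yaw 22.39 tilt 0.09 slide [ 278.2 -203.8   -0.8] n@30 11.5 twist -47.6 F [0.64 0.57 0.31] w 0.0868 q6 -0.18
```

Emit:
{"api": "step_arm", "payload": {"slide": [[23.2,-17,0],[23.2,-17,0],[23.2,-17,0],[23.2,-17,0],[23.2,-17,0],[23.2,-17,0],[23.2,-17,0],[23.2,-17,0],[23.2,-17,0],[23.2,-17,0],[23.2,-17,0],[23,-17,0],[0,0,0],[0,0,0],[0,0,0],[0,0,0],[0,0,0],[0,0,0],[0,0,0],[0,0,0]], "twist": [0,0,0,0,0,0,0,0,0,0,0,0,-6.8,-6.8,-6.8,-6.8,-6.8,-6.8,-6.8,0], "jaw": 87}}

```text
time: 1.82
position: [0.4174, -0.2831, 0.2393]
tool_rot: [0.819, 0.574, -0.0, -0.0]
ft_force: [0.2, -0.1, 0.2]
grip_width: 0.0869
```

```bash
python3 - <<'E'
from h import *
togo([.4176,-.283,.137],70)
for n in ['wrist','top','scene']:
    c=cam(n);cv2.imwrite('pics/%s1.png'%n,c['color'])
E
```

```text
t 1.82 pos [ 0.4174 -0.2831  0.2393] yaw 70.11 tilt 0.04 slide [1.000e-01 2.000e-01 1.023e+02] n@30 3.4 twist 0.1 F [ 0.21 -0.14  0.21] w 0.0869 q6 -0.47
```

View pics/wrist1.png

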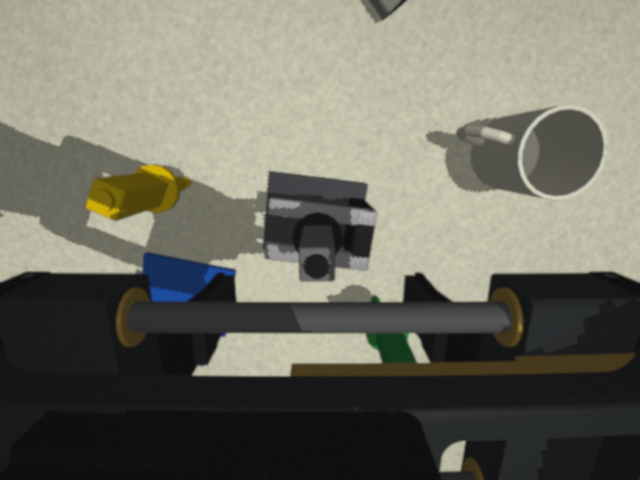

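View pics/scene1.png

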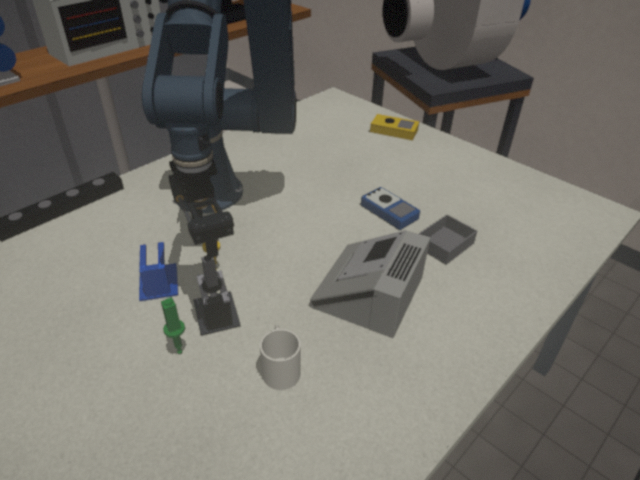

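Both views show the probe top centred under the jaws, at wrist pixel (317,265). Before going down I'll check that against the projection.

```bash
python3 - <<'E'
from h import *
c=load('wrist');print(proj(c,[.4176,-.283,.175]))
P=cloud(c);k=(P[...,2]>.168)&(P[...,2]<.182)&(np.hypot(P[...,0]-.4176,P[...,1]+.283)<.03);q=P[k];print(k.sum(),q.mean(0),cv2.minAreaRect((q[:,:2]*1000).astype(np.float32)))
E
```

```text
(np.float64(319.78906973227095), np.float64(262.42626214004997))
1319 [ 0.41568841 -0.28228647  0.1762361 ] ((415.26678466796875, -283.7543029785156), (24.510601043701172, 23.60387420654297), 69.09407806396484)
```

Emit:
{"api": "step_arm", "payload": {"slide": [[0,0,25],[0,0,25],[0,0,25],[0,0,20],[0,0,7],[0,0,0]], "twist": [0,0,0,0,0,0]}}

```text
time: 2.47
position: [0.4168, -0.2824, 0.1359]
tool_rot: [0.82, 0.573, -0.0, -0.002]
ft_force: [0.0, 0.8, 0.1]
grip_width: 0.0869
```

Emit:
{"api": "step_arm", "payload": {"slide": [[0,0,0],[0,0,0],[0,0,0],[0,0,0],[0,0,0],[0,0,0],[0,0,0],[0,0,0]], "twist": [0,0,0,0,0,0,0,0], "jaw": 10, "force": 10}}

```text
time: 3.13
position: [0.4177, -0.2833, 0.1377]
tool_rot: [0.819, 0.574, 0.0, 0.0]
ft_force: [0.6, -0.1, -0.7]
grip_width: 0.0414
```

Emit:
{"api": "step_arm", "payload": {"slide": [[0,0,0],[0,0,0],[0,0,0],[0,0,0],[0,0,0],[0,0,0]], "twist": [0,0,0,0,0,0]}}

```text
time: 3.63
position: [0.4173, -0.283, 0.1374]
tool_rot: [0.819, 0.574, -0.0, -0.0]
ft_force: [-0.9, 0.9, 0.2]
grip_width: 0.0239
```

Emit:
{"api": "step_arm", "payload": {"slide": [[0,0,-6],[0,0,-15],[0,0,-20],[0,0,-20],[0,0,-20],[0,0,-14],[0,0,0],[0,0,0],[0,0,0]], "twist": [0,0,0,0,0,0,0,0,7], "force": 20}}

```text
time: 4.38
position: [0.4171, -0.2827, 0.2318]
tool_rot: [0.853, 0.522, -0.0, -0.001]
ft_force: [0.7, 0.5, -1.4]
grip_width: 0.0236
```

```bash
python3 - <<'E'
from h import *
togo([.4175+.0476*.454,-.283+.0476*.891,.2325],63)
for n in ['wrist','top','scene']:
    c=cam(n);cv2.imwrite('pics/%s2.png'%n,c['color'])
w=load('wrist')['color'];s=load('scene')['color']
a=cv2.resize(s[150:350,100:300],(600,600),interpolation=cv2.INTER_CUBIC);cv2.imwrite('pics/s2.png',a)
E
```

```text
t 4.38 pos [ 0.4171 -0.2827  0.2318] yaw 62.89 tilt 0.08 slide [47.5  0.3 -0.7] n@30 1.6 twist -0.1 F [ 0.7   0.47 -1.35] w 0.0236 q6 -0.34
```

View pics/wrist2.png

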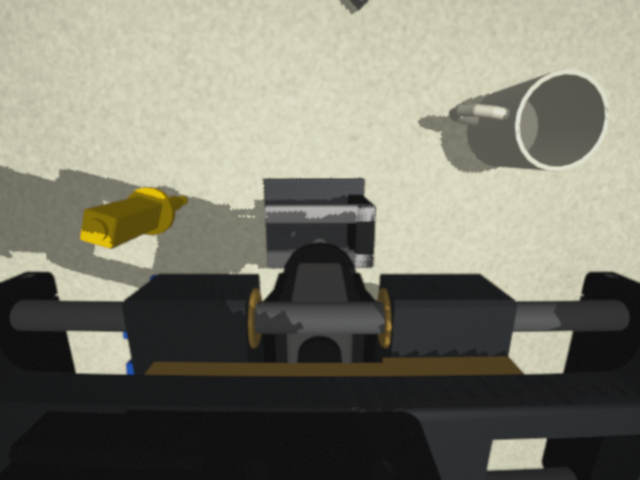

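View pics/s2.png

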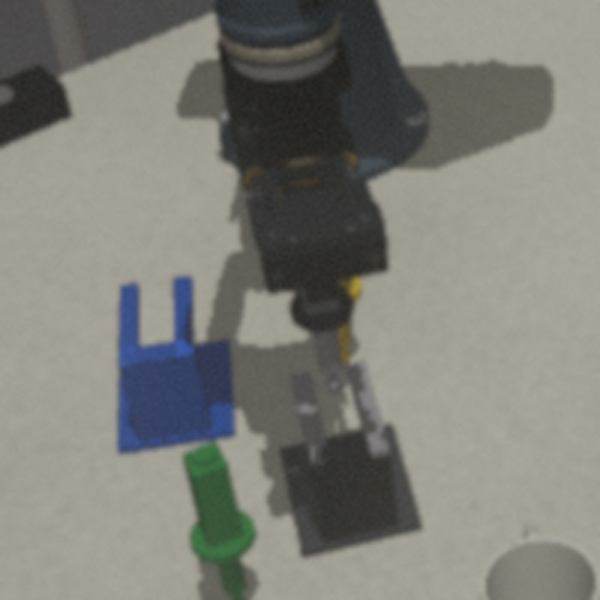

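The probe is clear of the stand and the prongs are now visible at wrist rows 205–265. I'll re-measure the prongs from this view.

```bash
python3 - <<'E'
from h import *
sx=np.array([.891,-.454]);sy=np.array([.454,.891])
for n,th in [('wrist',0),('scene',0),('top',0)]:
    c=load(n);P=cloud(c)
    k=(P[...,2]>.086)&(P[...,2]<.103)&(np.hypot(P[...,0]-.415,P[...,1]+.28)<.08)
    q=P[k][:,:2]*1000
    a=q@sx;b=q@sy+62.6
    print(n,k.sum(),'x',np.percentile(a,[1,50,99]).round(1),'y',np.percentile(b,[1,50,99]).round(1), 'inner',b[(b>0)].min().round(1) if (b>0).any() else 0,b[b<0].max().round(1) if (b<0).any() else 0, P[k][:,2].mean())
E
```

```text
wrist 3410 x [454.4 515.6 547.4] y [-27.7  14.4  26.8] inner 0.0 -0.0 0.09476002129127858
scene 555 x [457.5 518.4 551.7] y [-28.   -1.5  27.3] inner 0.1 -0.5 0.09196287893803808
top 591 x [454.7 511.9 548.6] y [-15.6  19.   29.6] inner 0.4 -0.2 0.09433332479163353
```

Emit:
{"api": "step_arm", "payload": {"slide": [[16,0,0],[16,0,0],[15.5,0,0],[0,0,0],[0,0,20],[0,0,25],[0,0,20],[0,0,4],[0,0,0],[0,0,0]], "twist": [0,0,0,0,0,0,0,0,0,0]}}

```text
time: 5.37
position: [0.4393, -0.2415, 0.1637]
tool_rot: [0.853, 0.523, -0.0, 0.0]
ft_force: [0.6, -0.4, -1.6]
grip_width: 0.0241
```

Emit:
{"api": "step_arm", "payload": {"slide": [[-6,0,0],[-5,0,0],[-4,0,0],[-4,0,0],[-4,0,0],[-4,0,0],[-4,0,0],[0,0,0]], "twist": [0,0,0,0,0,0,0,0], "force": 12}}

```text
time: 6.03
position: [0.4252, -0.2696, 0.1637]
tool_rot: [0.853, 0.522, -0.0, 0.001]
ft_force: [2.4, 1.2, -1.0]
grip_width: 0.0242
```

```bash
python3 - <<'E'
from h import *
togo([.4175+.0476*.454,-.283+.0476*.891,.163],63)
for n in ['wrist','top','scene']:
    c=cam(n);cv2.imwrite('pics/%s3.png'%n,c['color'])
s=load('scene')['color']
a=cv2.resize(s[150:350,100:300],(600,600),interpolation=cv2.INTER_CUBIC);cv2.imwrite('pics/s3.png',a)
E
```

```text
t 6.03 pos [ 0.4252 -0.2696  0.1637] yaw 62.96 tilt 0.08 slide [32.2 -0.8  0.7] n@30 1.1 twist -0.0 F [ 2.36  1.17 -0.98] w 0.0242 q6 -0.32
```

View pics/wrist3.png

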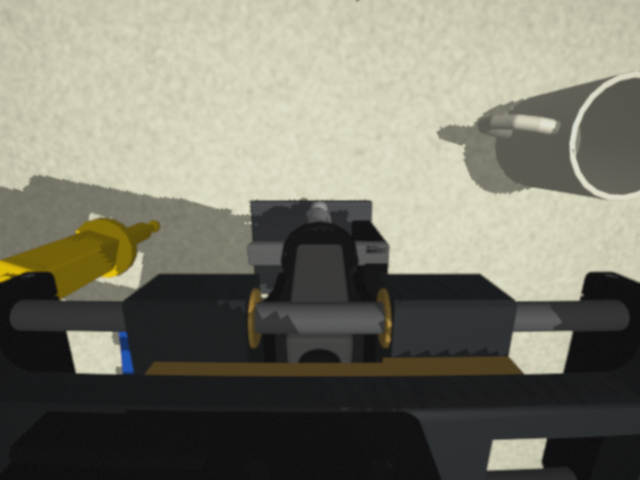

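View pics/s3.png

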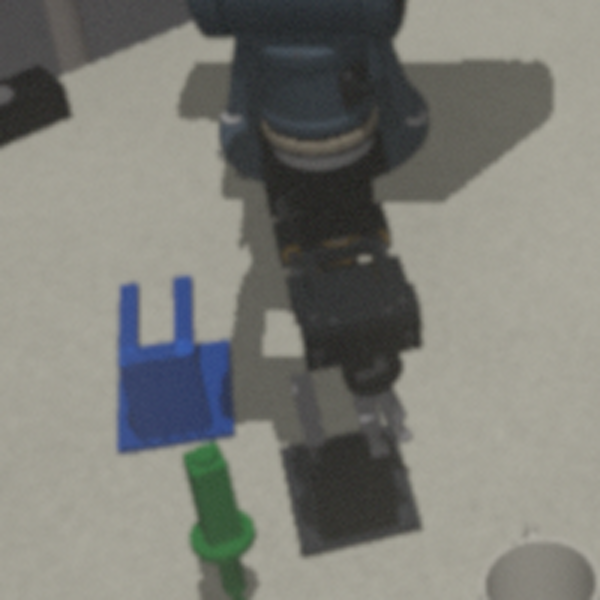

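The tip is swinging out as planned, at wrist pixel (319,212), while the shaft rests on the prong. I'll carry on to 35°.

Emit:
{"api": "step_arm", "payload": {"slide": [[-4,0,0],[-4,0,0],[-4,0,0],[-4,0,0],[-4,0,0],[-4,0,0],[-3,0,0],[0,0,0],[0,0,0]], "twist": [0,0,0,0,0,0,0,0,0]}}

```text
time: 6.93
position: [0.4125, -0.2933, 0.1638]
tool_rot: [0.853, 0.523, -0.001, 0.0]
ft_force: [0.2, 2.3, -0.3]
grip_width: 0.0241
```

Emit:
{"api": "step_arm", "payload": {"slide": [[0,0,0],[0,0,0],[3,0,-4],[3,0,-15],[0,0,-25],[0,0,-25],[0,0,-25],[0,0,-20],[0,0,0],[0,0,0]], "twist": [0,0,0,0,0,0,0,0,0,0], "force": 55}}

```text
time: 7.77
position: [0.4162, -0.2879, 0.2787]
tool_rot: [0.853, 0.523, 0.0, 0.002]
ft_force: [0.1, -0.3, -1.3]
grip_width: 0.0239
```

```bash
python3 - <<'E'
from h import *
togo([.4175+.0476*.454,-.283+.0476*.891,.163],63)
for n in ['wrist','top','scene']:
    c=cam(n);cv2.imwrite('pics/%s4.png'%n,c['color'])
s=load('scene')['color']
a=cv2.resize(s[150:350,100:300],(600,600),interpolation=cv2.INTER_CUBIC);cv2.imwrite('pics/s4.png',a)
s=load('top')['color']
E
```

```text
t 7.77 pos [ 0.4162 -0.2879  0.2787] yaw 63.01 tilt 0.23 slide [ 52.8  -1.4 115.5] n@30 4.2 twist 0.0 F [ 0.14 -0.31 -1.34] w 0.0239 q6 -0.35
```

View pics/wrist4.png

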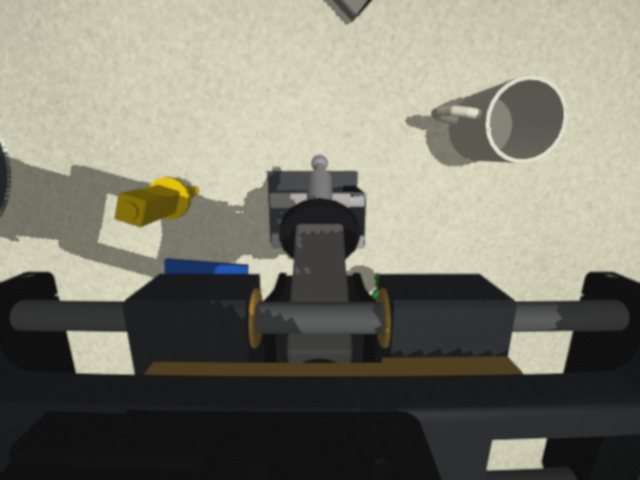

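View pics/s4.png

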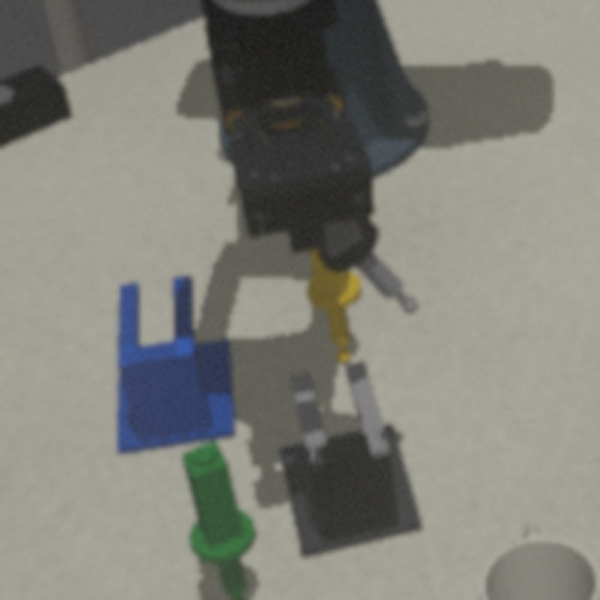

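View pics/top4.png

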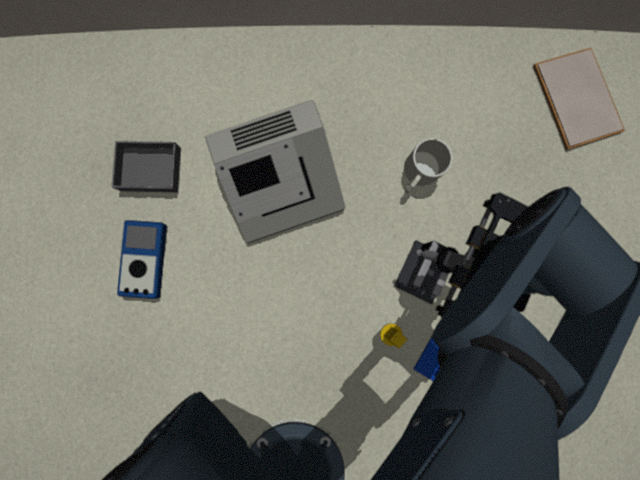

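The probe now leans about 35°, with the ball at wrist (320,162), scene (236,252). I'll triangulate the ball.

```bash
cat >> h.py <<'E'
def tri(c1,p1,c2,p2):
    A=np.zeros((3,3));b=np.zeros(3)
    Ds=[]
    for c,p in((c1,p1),(c2,p2)):
        d=ray(c,*p);d/=np.linalg.norm(d);Q=np.eye(3)-np.outer(d,d);A+=Q;b+=Q@np.array(c['origin']);Ds.append((c,d))
    x=np.linalg.solve(A,b)
    return x,[np.linalg.norm(np.cross(x-np.array(c['origin']),d)) for c,d in Ds]
E
python3 - <<'E'
from h import *
w=load('wrist');s=load('scene')
gw=w['color'];a=cv2.resize(gw[130:230,260:380],None,fx=6,fy=6,interpolation=cv2.INTER_CUBIC);cv2.imwrite('pics/w4z.png',a)
a=cv2.resize(s['color'][225:270,200:260],None,fx=10,fy=10,interpolation=cv2.INTER_CUBIC);cv2.imwrite('pics/s4z.png',a)
Pw=cloud(w)
for v in (158,161,164): print(Pw[v,318:323].round(4).tolist())
E
```

```text
[[0.4456, -0.2288, 0.1859], [0.4462, -0.2291, 0.1869], [0.4468, -0.2295, 0.186], [0.4474, -0.2298, 0.1857], [0.448, -0.2301, 0.1852]]
[[0.4447, -0.2306, 0.1871], [0.4453, -0.2309, 0.1866], [0.4459, -0.2313, 0.1856], [0.4465, -0.2315, 0.1875], [0.4471, -0.2319, 0.1864]]
[[0.4438, -0.2324, 0.1889], [0.4444, -0.2327, 0.1896], [0.445, -0.233, 0.1893], [0.4456, -0.2333, 0.1897], [0.4462, -0.2336, 0.1892]]
```

View pics/w4z.png

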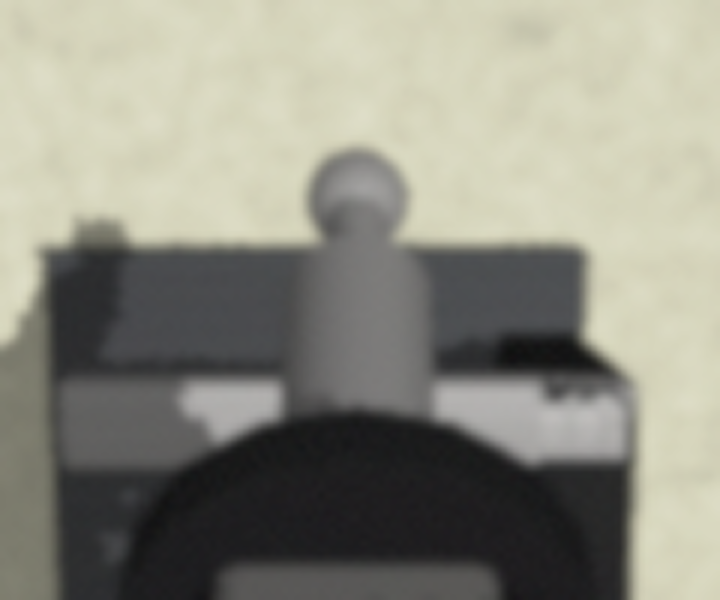

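View pics/s4z.png

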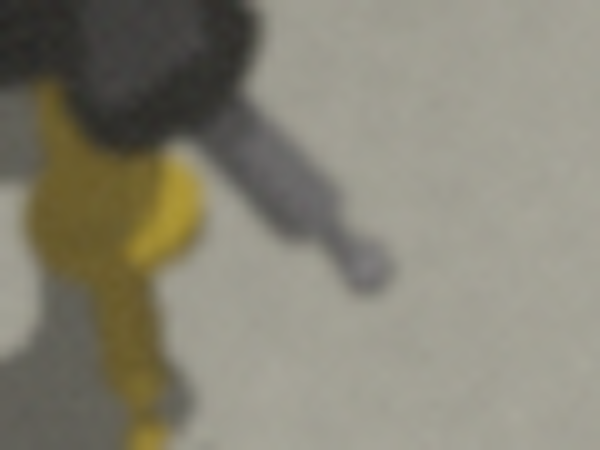

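```bash
python3 - <<'E'
from h import *
w=load('wrist');s=load('scene')
x,e=tri(w,(319.3,162.4),s,(236.2,250.9));print('ball',x,e)
o,M,y=state();g=o['position']-0.002*M[:,2]
b=M.T@(x-g)*1000;print('ball rel grasp (tool mm)',b.round(1),'|b|',np.linalg.norm(b).round(1),'lean',np.degrees(np.arctan2(b[0],b[2])))
P=cloud(w);p=P[162,319];d=ray(w,319.3,162.4);d/=np.linalg.norm(d);x2=p+.006*d
b=M.T@(x2-g)*1000;print('depth-based',b.round(1),np.linalg.norm(b).round(1),np.degrees(np.arctan2(b[0],b[2])))
# wrist ray at 114 mm
oo=np.array(w['origin']);t=np.linspace(.05,.4,4000);L=np.linalg.norm(oo+t[:,None]*d-g,axis=1)
for i in np.nonzero(np.diff(np.sign(L-.114)))[0]:
    b=M.T@(oo+t[i]*d-g)*1000;print('ray114',b.round(1),np.degrees(np.arctan2(b[0],b[2])))
E
```

```text
ball [ 0.44539247 -0.23146348  0.17931065] [np.float64(0.000731342337509204), np.float64(0.0007313423375092111)]
ball rel grasp (tool mm) [62.8  2.5 98.8] |b| 117.1 lean 32.44847661501254
depth-based [62.4  2.2 97.7] 115.9 32.57592923288988
ray114 [ 67.3   1.2 -92.1] 143.8408031766597
ray114 [62.2  2.4 95.5] 33.07938232553036
```

```bash
cat > geo.py <<'E'
from h import *
yaw=np.radians(18.4);sl=np.radians(35.)
n=np.array([-np.sin(sl)*np.cos(yaw),-np.sin(sl)*np.sin(yaw),np.cos(sl)])
up=np.array([np.cos(sl)*np.cos(yaw),np.cos(sl)*np.sin(yaw),np.sin(sl)]);lv=np.cross(n,up)
C=np.array([.5669,-.0463,.0545]);S=C+.105*lv;E=C+.09*up
T=np.array([[np.cos(yaw),np.sin(yaw),0],[np.sin(yaw),-np.cos(yaw),0],[0,0,-1]]).T
b=np.array([62.4,2.4,95.])/1000
def tcp(p,off): return p+(0.004+off)*n-T@b
E
python3 - <<'E'
from geo import *
print(S,C,E)
for p in (S,C,E): print(tcp(p,0))
h=tcp(S,.035);print(h)
togo(h,18.4)
o,M,y=state();d=T.T@(h-o['position'])*1000;print('slide after twist',d.round(1))
E
```

```text
[0.53375685 0.05333198 0.0545    ] [ 0.5669 -0.0463  0.0545] [ 0.63685464 -0.02302919  0.10612188]
[0.47161242 0.03518859 0.15277661]
[ 0.50475557 -0.06444339  0.15277661]
[ 0.5747102  -0.04117258  0.20439849]
[0.45256357 0.02885188 0.18144693]
t 7.92 pos [ 0.4149 -0.2865  0.2761] yaw 63.0 tilt 0.17 slide [ 298.  -109.3   95.2] n@30 11.0 twist 44.6 F [-0.43 -0.27 -2.01] w 0.0236 q6 -0.35
slide after twist [ 135.3 -287.3   94.7]
```

Emit:
{"api": "step_arm", "payload": {"slide": [[0,0,0],[0,0,0],[0,0,0],[0,0,0],[0,0,0],[0,0,0],[0,0,0],[0,0,0]], "twist": [6.4,6.4,6.4,6.4,6.4,6.4,6.2,0]}}

```text
time: 8.58
position: [0.415, -0.2867, 0.2759]
tool_rot: [0.987, 0.159, -0.001, -0.001]
ft_force: [0.7, 0.3, -1.8]
grip_width: 0.0238
```

```bash
python3 - <<'E'
from geo import *
togo(tcp(S,.035),18.4)
E
```

```text
t 8.58 pos [ 0.415  -0.2867  0.2759] yaw 18.28 tilt 0.2 slide [ 134.8 -287.6   95.1] n@30 11.1 twist -0.1 F [ 0.74  0.33 -1.82] w 0.0238 q6 0.43
```

Emit:
{"api": "step_arm", "payload": {"slide": [[13.5,-28.8,0],[13.5,-28.8,0],[13.5,-28.8,0],[13.5,-28.8,0],[13.5,-28.8,0],[13.5,-28.8,0],[13.5,-28.8,0],[13.5,-28.8,0],[13.5,-28.8,0],[13.5,-28.8,0],[0,0,20],[0,0,25],[0,0,25],[0,0,15],[0,0,0],[0,0,0]], "twist": [0,0,0,0,0,0,0,0,0,0,0,0,0,0,0,0]}}

```text
time: 9.92
position: [0.452, 0.0288, 0.1915]
tool_rot: [0.987, 0.161, -0.002, -0.001]
ft_force: [0.1, -1.3, -1.3]
grip_width: 0.0235
```

```bash
python3 - <<'E'
from geo import *
togo(tcp(S,.035),18.4)
for n_ in ['wrist','top','scene']:
    c=cam(n_);cv2.imwrite('pics/%s5.png'%n_,c['color'])
s=load('scene')['color']
a=cv2.resize(s[170:340,280:450],(600,600),interpolation=cv2.INTER_CUBIC);cv2.imwrite('pics/s5.png',a)
E
```

```text
t 9.92 pos [0.452  0.0288 0.1915] yaw 18.5 tilt 0.21 slide [ 0.6  0.2 10. ] n@30 0.3 twist 0.1 F [ 0.14 -1.34 -1.28] w 0.0235 q6 1.06
```

View pics/wrist5.png

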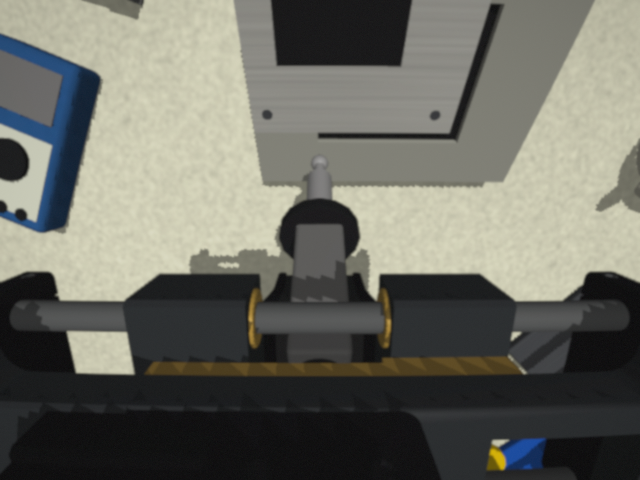

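View pics/s5.png

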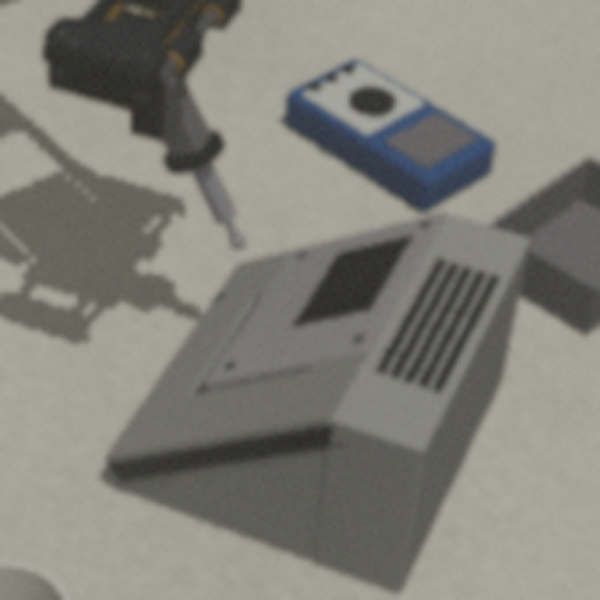

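The wrist view shows the ball at (319,162), just above the low face. The level leg runs along row 136 from u≈318 to 460, and the uphill leg goes up to about (498,6). I'll measure the seam in this same view so that calibration bias cancels.

```bash
python3 - <<'E'
from geo import *
c=load('wrist');g=cv2.cvtColor(c['color'],cv2.COLOR_BGR2GRAY)
poly=np.array([[310,128],[445,128],[484,0],[508,0],[470,142],[310,142]])
mk=np.zeros((480,640),np.uint8);cv2.fillPoly(mk,[poly],1)
P=cloud(c)
fm=np.zeros((480,640),np.uint8);cv2.fillPoly(fm,[np.array([[268,90],[425,90],[465,15],[580,5],[500,178],[345,178],[340,142],[268,142]])],1)
fm=(fm>0)&(g>60)
from seam import facefit
m_,n_,s_=facefit(c,fm);print('plane slope',np.degrees(np.arccos(n_[2])),'yaw',np.degrees(np.arctan2(-n_[1],-n_[0])),s_,'dist of C to it mm',((C-m_)@n_)*1000)
for nm,(pp,nn) in {'toplane':(C,n),'wristplane':(m_,n_)}.items():
    d=((g<50)&(mk>0)).astype(np.uint8);N,l,st,ce=cv2.connectedComponentsWithStats(d);i=1+np.argmax(st[1:,4])
    vs,us=np.nonzero(l==i);pts=np.array([onplane(c,u,v,pp-.0005*nn,nn) for u,v in zip(us,vs)])
    a=(pts-C)@up*1000;b_=(pts-C)@lv*1000
    le=(b_>15)&(b_<95)&(abs(a)<12);ue=(a>15)&(a<85)&(abs(b_)<12)
    # mid of slot
    print(nm,st[i],'level leg a med',np.median(a[le]).round(2),'range',np.percentile(a[le],[3,97]).round(1),'fit',np.polyfit(b_[le],a[le],1),'up leg b',np.median(b_[ue]).round(2),np.percentile(b_[ue],[3,97]).round(1),'fit',np.polyfit(a[ue],b_[ue],1),'bmax',b_.max().round(1),'amax',a.max().round(1))
E
```

```text
plane slope 35.02123547986285 yaw 18.383651297770804 0.000693528963985361 dist of C to it mm -1.6728728271949325
toplane [ 319    5  182  134 1641] level leg a med -2.81 range [-4.6 -1.5] fit [-0.0064014  -2.71012326] up leg b -1.0 [-3.8  1.8] fit [-1.59588582e-04 -9.90873961e-01] bmax 107.7 amax 89.7
wristplane [ 319    5  182  134 1641] level leg a med -1.77 range [-3.6 -0.4] fit [-0.00663139 -1.64318645] up leg b -0.24 [-3.   2.6] fit [ 0.00026648 -0.25308496] bmax 107.7 amax 90.1
```

```bash
python3 - <<'E'
from geo import *
c=load('wrist');a=cv2.resize(c['color'][115:185,300:400],None,fx=8,fy=8,interpolation=cv2.INTER_NEAREST);a=cv2.convertScaleAbs(a,alpha=1.6,beta=10);cv2.imwrite('pics/w5z.png',a[:, :800])
g=cv2.cvtColor(c['color'],cv2.COLOR_BGR2GRAY)
for u in (345,370,400,425): print(u,g[124:146,u].tolist())
for v in (124,136,146): print([ (onplane(c,380,v,C+.0017*n,n)-C)@up*1000 for _ in [0]])
print('row 60',g[60,470:500].tolist())
# view angle in face coords at level leg
d=ray(c,380,136);print('ray face: up,lv,n',d@up,d@lv,d@n)
d=ray(c,480,60);print('ray face: up,lv,n',d@up,d@lv,d@n)
E
```

```text
345 [138, 139, 139, 137, 137, 137, 136, 129, 104, 66, 33, 24, 27, 41, 76, 112, 132, 135, 132, 129, 128, 127]
370 [139, 139, 139, 138, 138, 139, 138, 130, 107, 70, 37, 23, 28, 39, 73, 109, 131, 136, 134, 130, 128, 128]
400 [140, 140, 140, 139, 140, 140, 141, 134, 113, 77, 40, 23, 26, 36, 67, 104, 128, 136, 135, 130, 127, 127]
425 [141, 141, 141, 141, 140, 141, 141, 137, 120, 84, 43, 24, 23, 32, 59, 96, 126, 135, 135, 131, 128, 126]
[np.float64(8.463624495720927)]
[np.float64(-2.1853888868319276)]
[np.float64(-11.555400448076863)]
row 60 [138, 128, 101, 64, 35, 26, 26, 25, 25, 25, 28, 36, 47, 60, 72, 93, 112, 120, 121, 123, 123, 122, 123, 123, 123, 123, 123, 123, 123, 123]
ray face: up,lv,n -0.5618320927676176 -0.17940263631860623 -0.886617917742618
ray face: up,lv,n -0.409868263644746 -0.48632759130876746 -1.0685643140749044
```

View pics/w5z.png

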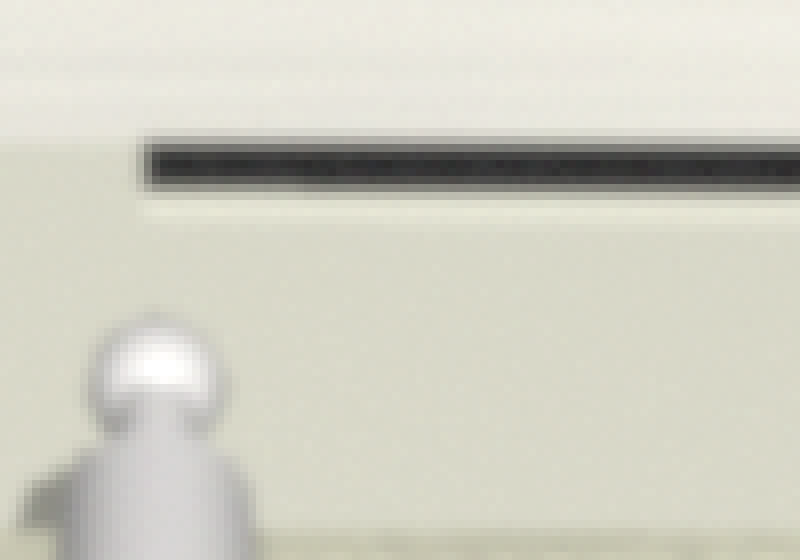

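```bash
python3 - <<'E'
from geo import *
c=load('wrist');g=cv2.cvtColor(c['color'],cv2.COLOR_BGR2GRAY).astype(float)
pp=C+.0017*n
def cross(line,i0,lvl,step):
    pass
A=lambda u,v:((onplane(c,u,v,pp,n)-C)@up*1000,(onplane(c,u,v,pp,n)-C)@lv*1000)
def edge(prof,start,st,lvl): # from dark index move by st until > lvl; subpixel
    i=start
    while prof[i+st]<lvl:i+=st
    return i+st*(lvl-prof[i])/(prof[i+st]-prof[i])
print('level upper edge a:',[round(A(u,edge(g[:,u],135,-1,82))[0],2) for u in range(330,450,20)])
print('uphill left edge b:',[ (round(A(edge(g[v],int(round(np.argmin(g[v,440:505])+440)),-1,75),v)[1],2),round(A(edge(g[v],int(round(np.argmin(g[v,440:505])+440)),1,95),v)[1],2)) for v in range(20,125,20)])
print('start edge b:',[round(A(edge(g[v],325,-1,82),v)[1],2) for v in (134,135,136)])
print('top edge a:',[round(A(u,edge(g[:,u],12,-1,80))[0],2) for u in (493,495,497)])
E
```

```text
level upper edge a: [np.float64(0.77), np.float64(0.77), np.float64(0.78), np.float64(0.76), np.float64(0.8), np.float64(0.84)]
uphill left edge b: [(np.float64(3.48), np.float64(-5.09)), (np.float64(3.44), np.float64(-5.1)), (np.float64(3.48), np.float64(-5.04)), (np.float64(3.43), np.float64(-4.96)), (np.float64(3.42), np.float64(-4.97)), (np.float64(3.39), np.float64(-4.97))]
start edge b: [np.float64(108.73), np.float64(108.79), np.float64(108.76)]
top edge a: [np.float64(91.09), np.float64(91.1), np.float64(91.1)]
```

```bash
cat >> geo.py <<'E'
C=C-.0036*up-.0009*lv+.0017*n;S=C+.105*lv;E=C+.09*up
b=np.array([62.5,2.4,96.])/1000
E
python3 - <<'E'
from geo import *
print(C,S,E)
togo(tcp(S,.010),18.4)
E
```

```text
[ 0.56346067 -0.0483926   0.05382768] [0.53031752 0.05123938 0.05382768] [ 0.6334153  -0.02512179  0.10544956]
t 10.07 pos [0.4537 0.0284 0.1934] yaw 18.43 tilt 0.12 slide [ 9.3  0.  32.1] n@30 1.1 twist 0.0 F [ 0.08 -0.28 -1.67] w 0.0234 q6 1.06
```

Emit:
{"api": "step_arm", "payload": {"slide": [[3,0,10],[3,0,10],[2.3,0,8],[1,0,4],[0,0,0],[0,0,0]], "twist": [0,0,0,0,0,0]}}

```text
time: 10.57
position: [0.4614, 0.0316, 0.16]
tool_rot: [0.987, 0.16, -0.001, -0.0]
ft_force: [-0.2, -0.2, -2.0]
grip_width: 0.0236
```

```bash
cat >> h.py <<'E'
def avg(k=8):
    ps=[];fs=[];o=None
    for _ in range(k):
        robot.camera('wrist');o=robot.get_obs();ps.append(o['position']);fs.append(o['ft_force'])
    return np.mean(ps,0),np.std(ps,0),np.mean(fs,0),np.std(fs,0)
E
python3 - <<'E'
from geo import *
p,ps,f,fs=avg(8);print(p.round(4),ps.round(4),f.round(2),fs.round(2))
print('to contact', (T.T@(tcp(S,0)-p)*1000).round(1),'t',robot.get_obs()['time'])
c=cam('wrist');cv2.imwrite('pics/wrist6.png',cv2.resize(c['color'][100:200,260:380],None,fx=6,fy=6))
E
```

```text
[0.4617 0.0315 0.1607] [0.0001 0.     0.0002] [-0.06 -0.09 -1.17] [0.34 0.35 0.23]
to contact [6.5 0.6 7.6] t 10.9667
```

View pics/wrist6.png

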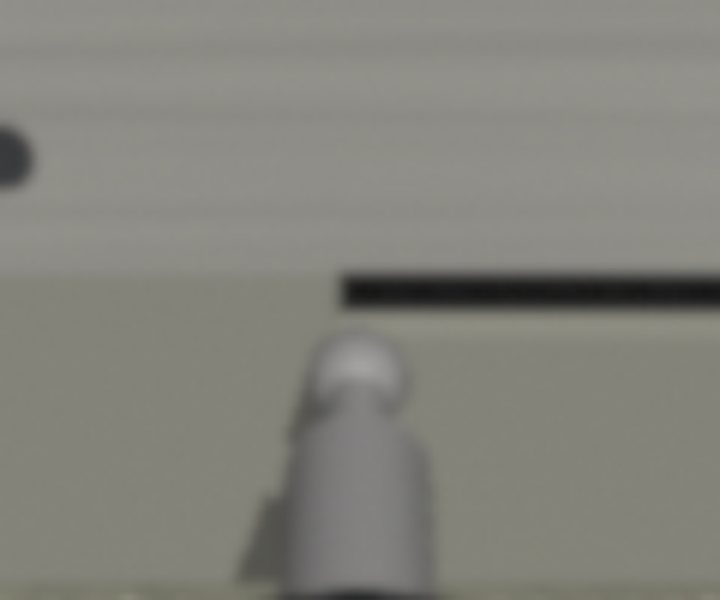

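```bash
python3 - <<'E'
from geo import *
c=load('wrist');g=cv2.cvtColor(c['color'],cv2.COLOR_BGR2GRAY).astype(float)
p=onplane(c,316.4,148.5,S,n);print('slot end edge rel S (up,lv,n):',((p-S)@up*1000).round(2),((p-S)@lv*1000).round(2))
# ball by wrist ray at the length
from geo import T
d=ray(c,319.4,161.3);d/=np.linalg.norm(d)
o,M,y=state();g0=np.array([.4617,.0315,.1607])-.002*M[:,2];oo=np.array(c['origin'])
t=np.linspace(.1,.4,6000);L=np.linalg.norm(oo+t[:,None]*d-g0,axis=1)
for L0 in (.114,.1165):
    i=np.nonzero(np.diff(np.sign(L-L0)))[0][-1];x=oo+t[i]*d;q=x-S
    print(L0,'ball rel S: up,lv,n',(q@up*1000).round(2),(q@lv*1000).round(2),(q@n*1000).round(2),'lean',np.degrees(np.arctan2(*(M.T@(x-g0))[[0,2]])))
P=cloud(c);x=P[161,319]+.006*d;q=x-S;print('depth ball',(q@up*1000).round(2),(q@lv*1000).round(2),(q@n*1000).round(2),np.linalg.norm(x-g0))
E
```

```text
slot end edge rel S (up,lv,n): 1.81 4.58
0.114 ball rel S: up,lv,n 2.45 2.43 16.15 lean 34.19399744469621
0.1165 ball rel S: up,lv,n 0.65 2.43 13.69 lean 33.32398186420761
depth ball -0.48 2.7 11.8 0.11838287230322372
```

Emit:
{"api": "step_arm", "payload": {"slide": [[1,1,1],[1.5,0.9,2.2],[1.5,0,2.2],[0,0,0],[0,0,0]], "twist": [0,0,0,0,0]}}

```text
time: 11.43
position: [0.466, 0.031, 0.1549]
tool_rot: [0.987, 0.16, -0.0, -0.0]
ft_force: [-0.9, -0.7, -0.5]
grip_width: 0.0235
```

```bash
cat > chk.py <<'E'
from geo import *
f0=np.array([-.06,-.09,-1.17])
p,ps,f,fs=avg(4);q=p+T@b-S
print('t',robot.get_obs()['time'],'F',f.round(2),'Fn',((f-f0)@n).round(2),'Fup',((f-f0)@up).round(2),'Flv',((f-f0)@lv).round(2),'ball rel S up,lv,n',(q@up*1000).round(2),(q@lv*1000).round(2),(q@n*1000).round(2))
import sys
if len(sys.argv)>1:
    c=cam('wrist');cv2.imwrite('pics/wrist%s.png'%sys.argv[1],cv2.resize(c['color'][100:200,260:380],None,fx=6,fy=6))
E
python3 chk.py 7
```

```text
t 11.6333 F [ 0.05  0.45 -1.32] Fn -0.28 Fup 0.13 Flv 0.48 ball rel S up,lv,n -1.04 -1.25 7.11
```

View pics/wrist7.png

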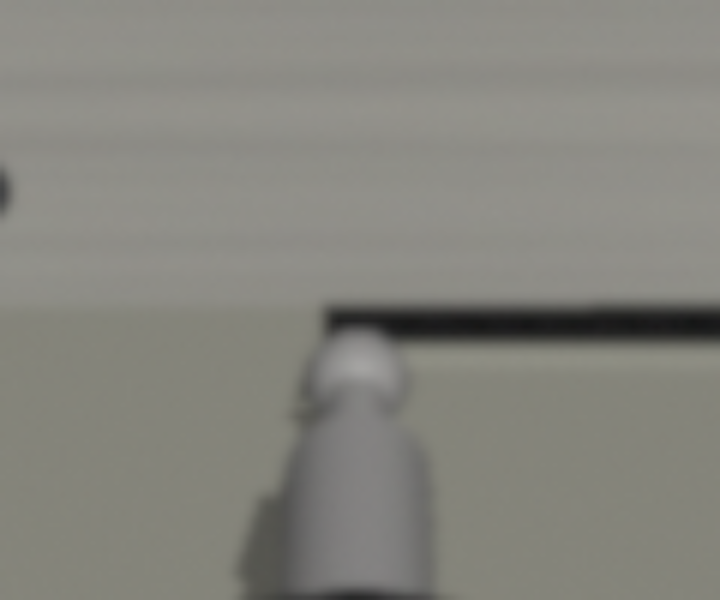

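Emit:
{"api": "step_arm", "payload": {"slide": [[0.9,0,1.2],[0.9,0,1.2],[0,0,0],[0,0,0]], "twist": [0,0,0,0]}}

```text
time: 12.02
position: [0.4677, 0.0316, 0.1527]
tool_rot: [0.987, 0.16, -0.0, -0.0]
ft_force: [-1.2, -1.4, -0.8]
grip_width: 0.0237
```

```bash
python3 chk.py 8
```

```text
t 12.2167 F [-0.67 -0.18 -0.83] Fn 0.63 Fup -0.3 Flv 0.1 ball rel S up,lv,n -0.87 -1.29 4.21
```

Emit:
{"api": "step_arm", "payload": {"slide": [[0.6,0,0.8],[0.6,0,0.8],[0,0,0],[0,0,0]], "twist": [0,0,0,0]}}

```text
time: 12.6
position: [0.4688, 0.032, 0.1511]
tool_rot: [0.987, 0.16, -0.0, -0.0]
ft_force: [-1.0, -0.4, -0.1]
grip_width: 0.0236
```

```bash
python3 chk.py 9
```

```text
t 12.8 F [-0.96 -0.67  0.22] Fn 1.73 Fup -0.06 Flv -0.27 ball rel S up,lv,n -0.8 -1.28 2.2
```

View pics/wrist9.png

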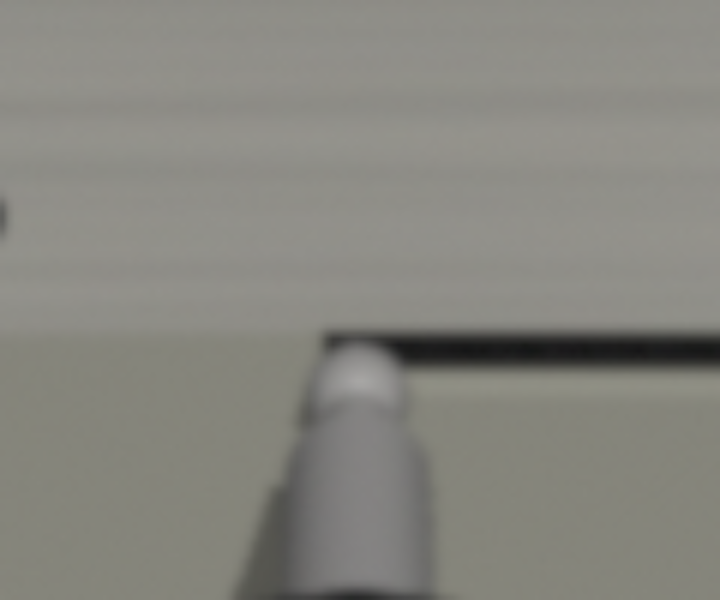

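Contact felt: Fn is about 1.7 N, so roughly 3 mm of press. The ball sits in the slot about 4 mm from its left end, with the ball centre at zoomed pixel (358,388). I'll press a little more and start following the seam.

Emit:
{"api": "step_arm", "payload": {"slide": [[0.45,0,0.65],[0.4,0,0.6],[0,0,0],[0,1,0],[0,1.7,0],[0,1.7,0],[0,1.7,0],[0,1.7,0],[0,1.7,0],[0,1.7,0],[0,1.7,0],[0,1.7,0]], "twist": [0,0,0,0,0,0,0,0,0,0,0,0]}}

```text
time: 13.85
position: [0.4746, 0.0182, 0.15]
tool_rot: [0.987, 0.16, 0.0, 0.0]
ft_force: [0.3, 2.1, 1.0]
grip_width: 0.0235
```

```bash
python3 - <<'E'
from geo import *
f0=np.array([-.06,-.09,-1.17])
c=cam('wrist');cv2.imwrite('pics/wrist10.png',cv2.resize(c['color'][100:200,260:380],None,fx=6,fy=6))
o=robot.get_obs();f=o['ft_force']-f0;q=o['position']+T@b-S;print(o['time'],'Fn,up,lv',(f@n).round(2),(f@up).round(2),(f@lv).round(2),'q',(q@up*1000).round(2),(q@lv*1000).round(2),(q@n*1000).round(2))
E
```

```text
13.9 Fn,up,lv 1.88 1.09 -0.63 q -0.52 -16.64 0.57
```

View pics/wrist10.png

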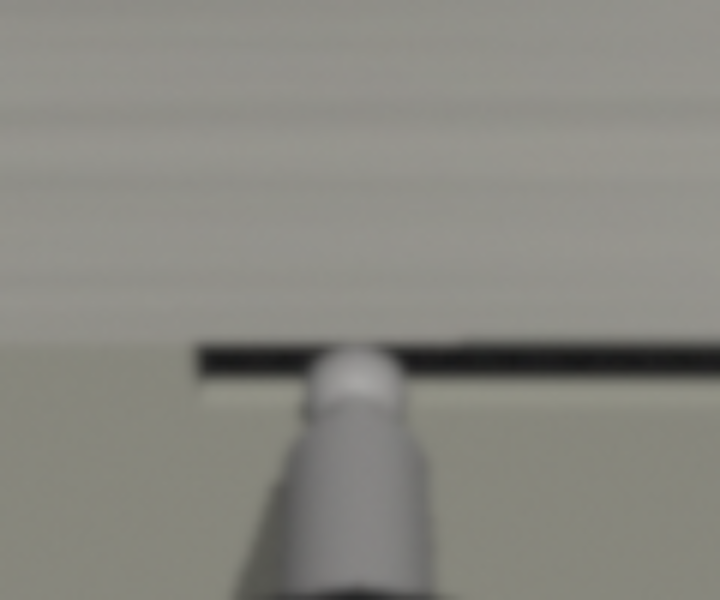

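Emit:
{"api": "step_arm", "payload": {"slide": [[0,1.7,0],[0,1.7,0],[0,1.7,0],[0,1.7,0],[0,1.7,0],[0,1.7,0],[0,1.7,0],[0,1.7,0],[0,1.7,0],[0,1.7,0],[0,1.7,0],[0,1.7,0],[0,1.7,0],[0,1.7,0],[0,1.7,0],[0,1.7,0],[0,1.7,0],[0,1.7,0],[0,1.7,0],[0,1.7,0]], "twist": [0,0,0,0,0,0,0,0,0,0,0,0,0,0,0,0,0,0,0,0]}}

```text
time: 15.57
position: [0.4851, -0.014, 0.1499]
tool_rot: [0.987, 0.16, 0.0, -0.0]
ft_force: [0.2, 2.2, 1.7]
grip_width: 0.0237
```

```bash
cat > look.py <<'E'
from geo import *
import sys
f0=np.array([-.06,-.09,-1.17])
c=cam('wrist');cv2.imwrite('pics/wrist%s.png'%sys.argv[1],cv2.resize(c['color'][80:200,250:390],None,fx=5,fy=5))
o=robot.get_obs();f=o['ft_force']-f0;q=o['position']+T@b-S;print(o['time'],'Fn,up,lv',(f@n).round(2),(f@up).round(2),(f@lv).round(2),'q',(q@up*1000).round(2),(q@lv*1000).round(2),(q@n*1000).round(2))
E
python3 look.py 11
```

```text
15.6167 Fn,up,lv 1.64 1.25 0.7 q -0.67 -50.49 0.61
```

View pics/wrist11.png

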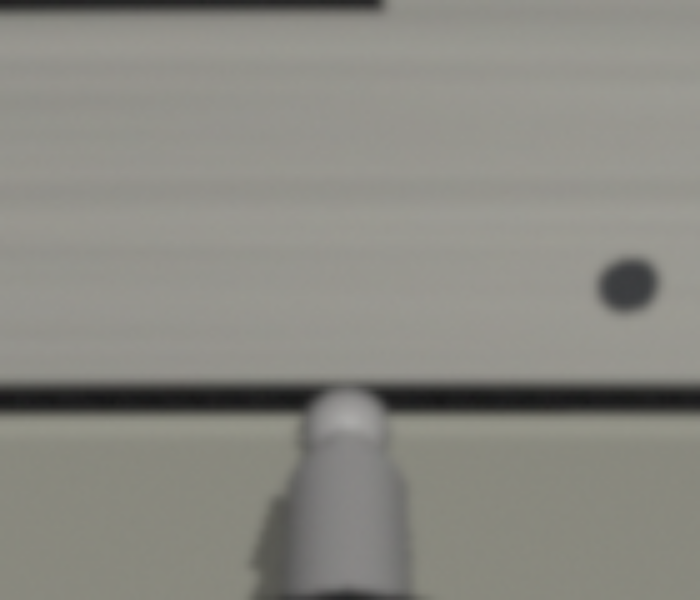

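The ball is still in the slot and seated, with Fn at about 1.6–1.9 N. I'll add half a millimetre of press and continue.

Emit:
{"api": "step_arm", "payload": {"slide": [[0.1,1.7,0.15],[0.1,1.7,0.15],[0.1,1.7,0.1],[0,1.7,0],[0,1.7,0],[0,1.7,0],[0,1.7,0],[0,1.7,0],[0,1.7,0],[0,1.7,0],[0,1.7,0],[0,1.7,0],[0,1.7,0],[0,1.7,0],[0,1.7,0],[0,1.7,0],[0,1.7,0],[0,1.7,0],[0,1.7,0],[0,1.7,0]], "twist": [0,0,0,0,0,0,0,0,0,0,0,0,0,0,0,0,0,0,0,0]}}

```text
time: 17.28
position: [0.4961, -0.0462, 0.1495]
tool_rot: [0.987, 0.16, -0.0, -0.0]
ft_force: [0.0, 2.3, 2.0]
grip_width: 0.0239
```

```bash
python3 look.py 12
```

```text
17.3333 Fn,up,lv 2.27 1.64 1.01 q -0.74 -84.55 0.13
```

View pics/wrist12.png

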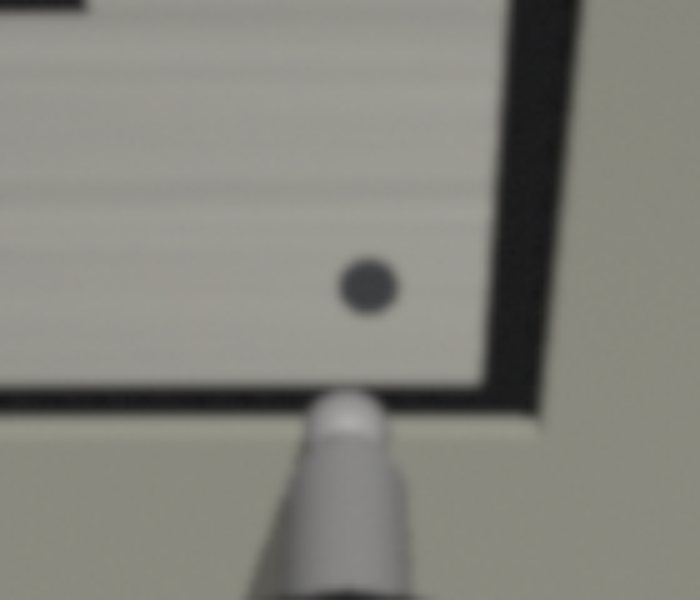

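```bash
python3 - <<'E'
from geo import *
c=load('wrist')
px=lambda x,y:(250+(x+.5)/5-.5,80+(y+.5)/5-.5)
for nm,p in {'L':px(483,384),'R':px(541,414),'upperEdgeL':px(200,385),'upperEdgeR':px(440,385)}.items():
    x=onplane(c,*p,C,n)-C;print(nm,(x@up*1000).round(2),(x@lv*1000).round(2))
d=ray(c,*px(347,429));oo=np.array(c['origin'])
# ball centre lies at height 4mm over plane
x=onplane(c,*px(347,429),C+.004*n,n)-C;print('ball',(x@up*1000).round(2),(x@lv*1000).round(2))
E
```

```text
L 4.9 4.44
R -0.1 -3.96
upperEdgeL 4.8 43.34
upperEdgeR 4.74 10.34
ball 0.34 23.14
```

Emit:
{"api": "step_arm", "payload": {"slide": [[0,1.7,0],[0,1.7,0],[0,1.7,0],[0,1.7,0],[0,1.7,0],[0,1.7,0],[0,1.7,0],[0,1.7,0],[0,1.7,0],[0,1.7,0],[0,1.7,0],[0,1.7,0],[0,1.7,0],[0,1,0],[0,0,0]], "twist": [0,0,0,0,0,0,0,0,0,0,0,0,0,0,0]}}

```text
time: 18.58
position: [0.5035, -0.0683, 0.1495]
tool_rot: [0.987, 0.16, 0.0, 0.0]
ft_force: [-0.3, 1.3, 1.7]
grip_width: 0.0234
```

```bash
python3 look.py 13
```

```text
18.6333 Fn,up,lv 2.02 1.61 2.52 q -0.75 -107.39 0.16
```

View pics/wrist13.png

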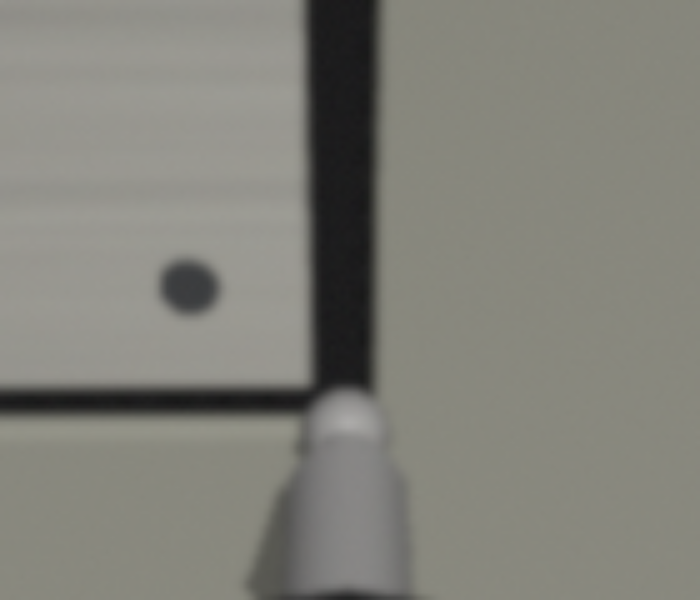

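The ball is at the corner, at zoomed pixel (345,425), with the uphill slot centred at u≈342. Now I'll follow the uphill leg.

Emit:
{"api": "step_arm", "payload": {"slide": [[0.7,-0.3,-0.5],[1.4,-0.2,-0.98],[1.4,0,-0.98],[1.4,0,-0.98],[1.4,0,-0.98],[1.4,0,-0.98],[1.4,0,-0.98],[1.4,0,-0.98],[1.4,0,-0.98],[1.4,0,-0.98],[1.4,0,-0.98],[1.4,0,-0.98],[1.4,0,-0.98],[1.4,0,-0.98],[1.4,0,-0.98]], "twist": [0,0,0,0,0,0,0,0,0,0,0,0,0,0,0]}}

```text
time: 19.88
position: [0.5226, -0.0611, 0.1639]
tool_rot: [0.987, 0.16, 0.0, 0.0]
ft_force: [-2.6, -2.2, -0.8]
grip_width: 0.0236
```

```bash
python3 look.py 14
```

```text
19.9333 Fn,up,lv 2.93 -0.49 -0.44 q 24.85 -106.64 0.06
```

View pics/wrist14.png

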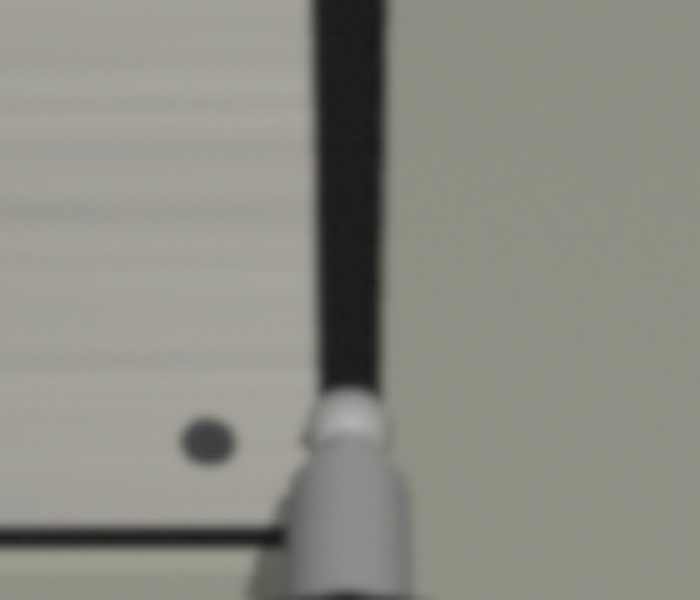

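Emit:
{"api": "step_arm", "payload": {"slide": [[1.4,0,-0.98],[1.4,0,-0.98],[1.4,0,-0.98],[1.4,0,-0.98],[1.4,0,-0.98],[1.4,0,-0.98],[1.4,0,-0.98],[1.4,0,-0.98],[1.4,0,-0.98],[1.4,0,-0.98],[1.4,0,-0.98],[1.4,0,-0.98],[1.4,0,-0.98],[1.4,0,-0.98],[1.4,0,-0.98],[1.4,0,-0.98],[1.4,0,-0.98],[1.4,0,-0.98],[1.4,0,-0.98],[1.4,0,-0.98]], "twist": [0,0,0,0,0,0,0,0,0,0,0,0,0,0,0,0,0,0,0,0]}}

```text
time: 21.6
position: [0.5491, -0.0522, 0.1834]
tool_rot: [0.987, 0.16, -0.0, -0.0]
ft_force: [-2.5, -3.6, -0.6]
grip_width: 0.0236
```

```bash
python3 look.py 15
```

```text
21.65 Fn,up,lv 1.3 -1.79 -0.18 q 58.92 -106.57 0.04
```

View pics/wrist15.png

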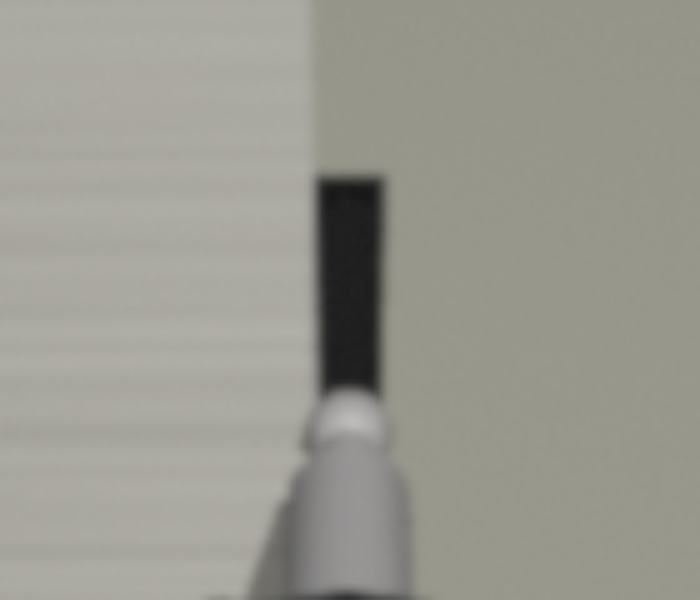

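```bash
python3 - <<'E'
from geo import *
c=load('wrist')
px=lambda x,y:(250+(x+.5)/5-.5,80+(y+.5)/5-.5)
x=onplane(c,*px(349,178),C,n)-C;print('slot top edge',(x@up*1000).round(2),(x@lv*1000).round(2))
x=onplane(c,*px(347,429),C+.004*n,n)-C;print('ball',(x@up*1000).round(2),(x@lv*1000).round(2))
E
```

```text
slot top edge 94.61 0.39
ball 59.48 0.69
```

Slot top edge at 94.6 mm matches the expected 94.5, and the ball is at 59.5 mm, leaving 30.5 mm. I'll finish the leg, lift off along the normal, then rise.

Emit:
{"api": "step_arm", "payload": {"slide": [[1.4,0,-0.98],[1.4,0,-0.98],[1.4,0,-0.98],[1.4,0,-0.98],[1.4,0,-0.98],[1.4,0,-0.98],[1.4,0,-0.98],[1.4,0,-0.98],[1.4,0,-0.98],[1.4,0,-0.98],[1.4,0,-0.98],[1.4,0,-0.98],[1.4,0,-0.98],[1.4,0,-0.98],[1.4,0,-0.98],[1.4,0,-0.98],[1.4,0,-0.98],[1.1,0,-0.77],[0,0,0],[0,0,0]], "twist": [0,0,0,0,0,0,0,0,0,0,0,0,0,0,0,0,0,0,0,0]}}

```text
time: 23.32
position: [0.5734, -0.0442, 0.2011]
tool_rot: [0.987, 0.16, 0.001, -0.0]
ft_force: [-1.7, -1.6, -0.3]
grip_width: 0.0237
```

```bash
python3 look.py 16;  python3 - <<'E'
from geo import *
c=load('wrist')
px=lambda x,y:(250+(x+.5)/5-.5,80+(y+.5)/5-.5)
x=onplane(c,*px(347,429),C+.004*n,n)-C;print('ball',(x@up*1000).round(2),(x@lv*1000).round(2))
E
```

```text
23.3667 Fn,up,lv 2.46 -1.83 -0.07 q 89.41 -106.55 -0.03
ball 90.96 0.59
```

View pics/wrist16.png

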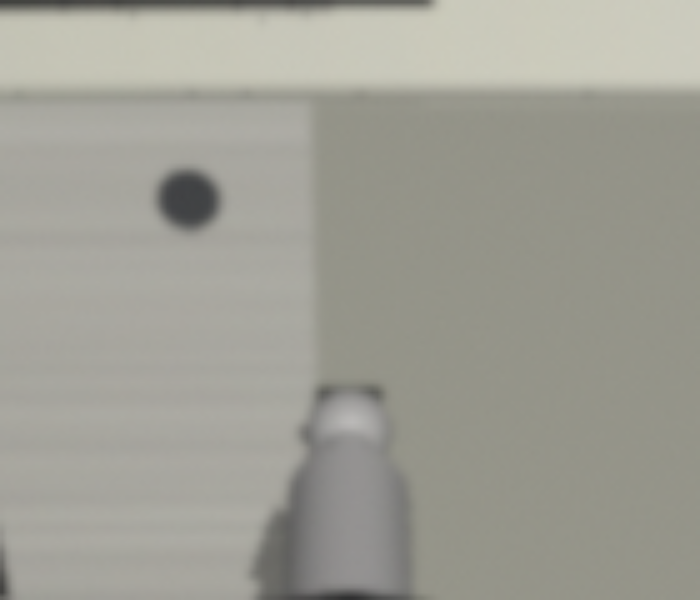

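The ball is at the top end of the seam, with a dark sliver left at (348,392), so the trace is done. I'll lift off along the face normal.

Emit:
{"api": "step_arm", "payload": {"slide": [[-3,0,-4.2],[-6,0,-8.4],[-6,0,-8.4],[-6,0,-8.4],[0,0,-20],[0,0,-25],[0,0,-15],[0,0,0]], "twist": [0,0,0,0,0,0,0,0]}}

```text
time: 24.03
position: [0.5548, -0.0517, 0.295]
tool_rot: [0.987, 0.16, 0.005, 0.002]
ft_force: [0.1, 0.0, -0.8]
grip_width: 0.0235
```

```bash
python3 - <<'E'
from h import *
togo([.346,-.367,.29],63)
E
```

```text
t 24.03 pos [ 0.5548 -0.0517  0.295 ] yaw 18.38 tilt 0.58 slide [-297.6  233.4    3.7] n@30 12.6 twist -44.6 F [ 0.12  0.04 -0.8 ] w 0.0235 q6 0.96
```

Emit:
{"api": "step_arm", "payload": {"slide": [[-12,9,0],[-24,19,0],[-24,19,0],[-24,19,0],[-24,19,0],[-24,19,0],[-24,19,0],[-24,19,0],[-24,19,0],[-24,19,0],[-24,19,0],[-24,19,0],[-22,16,0],[0,0,0]], "twist": [0,0,0,0,0,0,0,0,0,0,0,0,0,0]}}

```text
time: 25.2
position: [0.3412, -0.3712, 0.2899]
tool_rot: [0.988, 0.157, -0.001, 0.002]
ft_force: [0.1, 0.6, -1.8]
grip_width: 0.0234
```

Emit:
{"api": "step_arm", "payload": {"slide": [[0,0,0],[0,0,0],[0,0,0],[0,0,0],[0,0,0],[0,0,0],[0,0,0],[0,0,0],[0,0,0]], "twist": [-6.4,-6.4,-6.4,-6.4,-6.4,-6.4,-6.2,0,0]}}

```text
time: 25.95
position: [0.3437, -0.3664, 0.2898]
tool_rot: [0.853, 0.521, 0.0, -0.0]
ft_force: [-0.3, -1.2, -2.3]
grip_width: 0.0238
```

```bash
python3 - <<'E'
from h import *
for n in ['wrist','scene','top']:
    c=cam(n);cv2.imwrite('pics/%s17.png'%n,c['color'])
togo([.346,-.367,.163],63)
w=load('wrist');P=cloud(w)
d=ray(w,319.3,162);d/=np.linalg.norm(d);o,M,y=state();g=o['position']-.002*M[:,2];x=P[161:163,318:321].reshape(-1,3).mean(0)+.006*d
bb=M.T@(x-g)*1000;print(bb,np.linalg.norm(bb),np.degrees(np.arctan2(bb[0],bb[2])))
sx=np.array([.891,-.454]);sy=np.array([.454,.891]);k=(P[...,2]>.086)&(P[...,2]<.103)&(np.hypot(P[...,0]-.415,P[...,1]+.28)<.08)
q=P[k][:,:2]*1000;print('prongs',k.sum(),np.percentile(q@sx,[1,99]),np.percentile(q@sy+62.6,[1,99]))
E
```

```text
t 26.1 pos [ 0.3438 -0.3668  0.29  ] yaw 62.9 tilt 0.01 slide [  0.8   2.1 127. ] n@30 4.2 twist -0.1 F [ 0.21  0.4  -2.37] w 0.0234 q6 -0.57
[ 64.06248878  -0.4357975  100.05155343] 118.80448531947475 32.631223902697826
prongs 3836 [454.69916982 546.99473037] [-28.55097923  26.08320511]
```

View pics/wrist17.png

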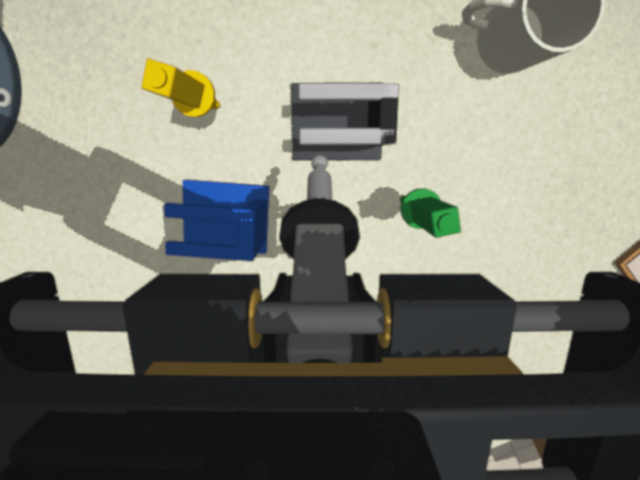

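View pics/scene17.png

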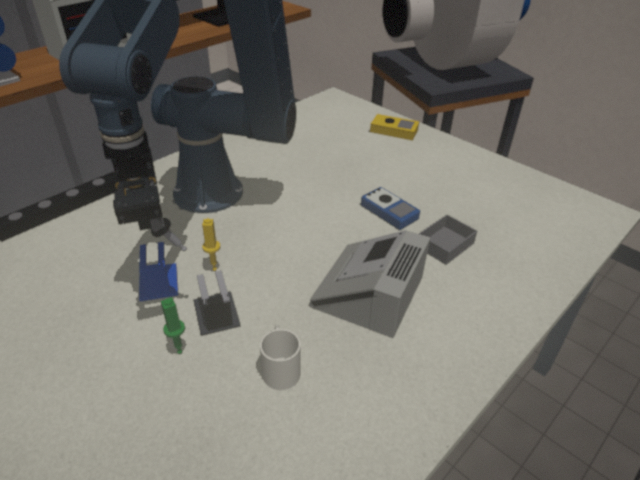

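The probe is still held at about 32.6° and the path down is clear. Blue stand is at u<268, green probe at u>400. I'll lower it beside the right-hand prong and push it back upright.

Emit:
{"api": "step_arm", "payload": {"slide": [[0,0,20],[0,0,30],[0,0,30],[0,0,30],[0,0,17],[0,0,0],[0,0,0]], "twist": [0,0,0,0,0,0,0], "force": 12}}

```text
time: 26.68
position: [0.3436, -0.3668, 0.1626]
tool_rot: [0.853, 0.522, 0.0, -0.001]
ft_force: [0.2, 0.2, -1.3]
grip_width: 0.0235
```

Emit:
{"api": "step_arm", "payload": {"slide": [[4,0,0],[4,0,0],[4,0,0],[4,0,0],[4,0,0],[4,0,0],[4,0,0],[4,0,0],[4,0,0],[4,0,0],[0,0,0]], "twist": [0,0,0,0,0,0,0,0,0,0,0]}}

```text
time: 27.6
position: [0.3623, -0.3306, 0.163]
tool_rot: [0.853, 0.523, 0.0, -0.0]
ft_force: [-0.0, -1.5, -3.0]
grip_width: 0.0241
```

```bash
python3 - <<'E'
from h import *
for n in ['wrist','scene']:
    c=cam(n);cv2.imwrite('pics/%s18.png'%n,c['color'])
togo([.346+.0327,-.367+.0642,.163],63)
s=load('scene')['color'];cv2.imwrite('pics/s18.png',cv2.resize(s[180:340,100:260],(640,600),interpolation=cv2.INTER_CUBIC))
E
```

```text
t 27.7 pos [ 0.362  -0.3307  0.1629] yaw 62.98 tilt 0.08 slide [32.4  2.2 -0.1] n@30 1.1 twist -0.0 F [ 1.12 -0.29 -2.24] w 0.0237 q6 -0.5
```

View pics/wrist18.png

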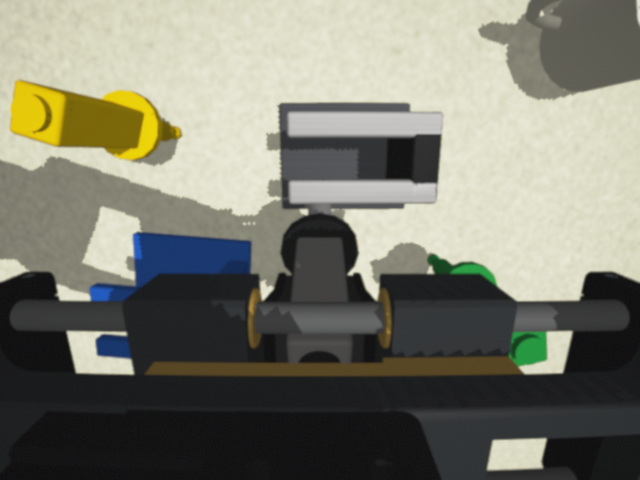

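View pics/s18.png

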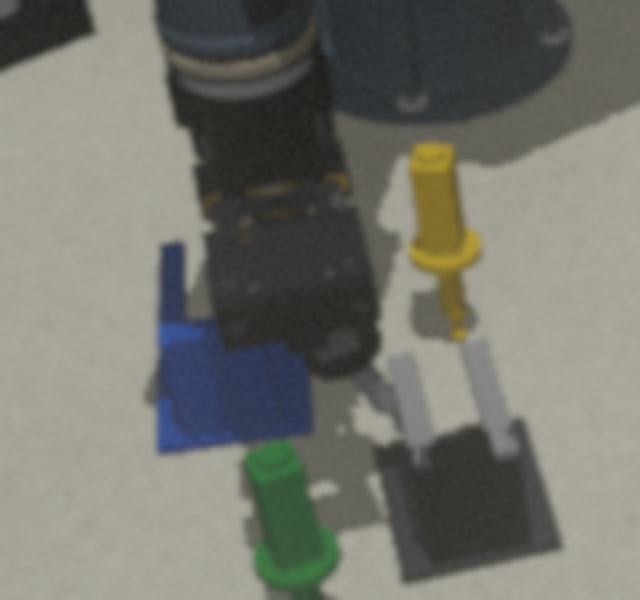

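Emit:
{"api": "step_arm", "payload": {"slide": [[4,0,0],[4,0,0],[4,0,0],[4,0,0],[4,0,0],[4,0,0],[4,0,0],[3,0,0],[1,0,0],[0,0,0],[0,0,0]], "twist": [0,0,0,0,0,0,0,0,0,0,0]}}

```text
time: 28.62
position: [0.3766, -0.3026, 0.1631]
tool_rot: [0.853, 0.522, 0.0, -0.0]
ft_force: [0.1, -1.6, -1.0]
grip_width: 0.0242
```

```bash
python3 - <<'E'
from h import *
for n in ['wrist','scene']:
    c=cam(n);cv2.imwrite('pics/%s19.png'%n,c['color'])
togo([.346+.0327,-.367+.0642,.163],63)
s=load('scene')['color'];cv2.imwrite('pics/s19.png',cv2.resize(s[180:340,100:260],(640,600),interpolation=cv2.INTER_CUBIC))
E
```

```text
t 28.72 pos [ 0.3765 -0.3026  0.163 ] yaw 62.96 tilt 0.06 slide [ 0.8  2.1 -0. ] n@30 0.1 twist -0.0 F [-0.25 -2.05 -1.56] w 0.0239 q6 -0.44
```

View pics/wrist19.png

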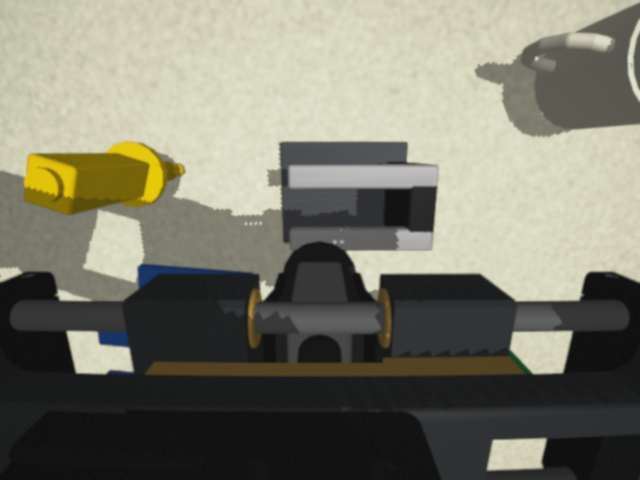

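View pics/s19.png

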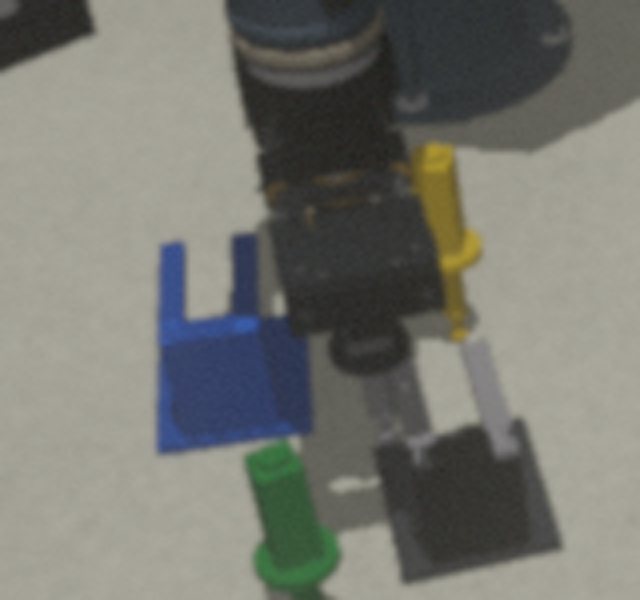

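Emit:
{"api": "step_arm", "payload": {"slide": [[-2,0,0],[-1,0,-10],[0,0,-25],[0,0,-25],[0,0,-20],[0,0,-5],[0,0,0]], "twist": [0,0,0,0,0,0,0], "force": 20}}

```text
time: 29.3
position: [0.3754, -0.3056, 0.249]
tool_rot: [0.853, 0.522, 0.0, 0.001]
ft_force: [0.9, -0.8, -1.5]
grip_width: 0.0241
```

```bash
python3 - <<'E'
from h import *
for n in ['wrist','scene']:
    c=cam(n);cv2.imwrite('pics/%s20.png'%n,c['color'])
togo([.4114,-.2808,.247],63)
s=load('scene')['color'];cv2.imwrite('pics/s20.png',cv2.resize(s[180:340,100:260],(640,600),interpolation=cv2.INTER_CUBIC))
E
```

```text
t 29.4 pos [ 0.3744 -0.3046  0.247 ] yaw 62.98 tilt 0.17 slide [38.  22.2  0. ] n@30 1.5 twist -0.0 F [-0.28 -1.13 -1.71] w 0.024 q6 -0.44
```

View pics/s20.png

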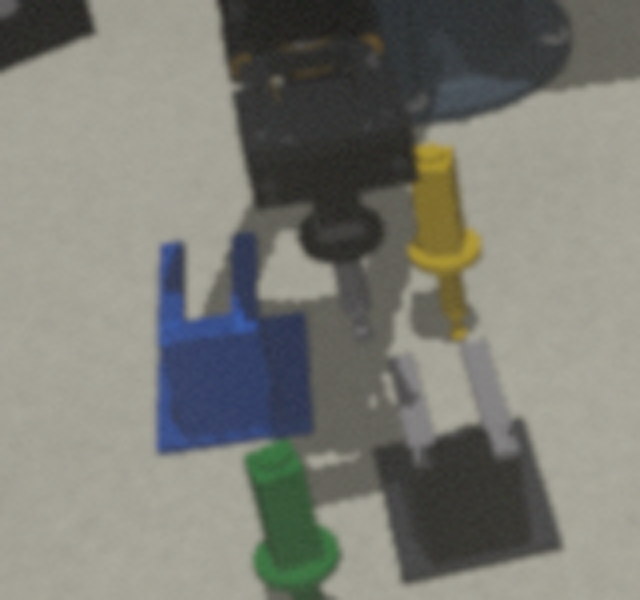

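View pics/wrist20.png

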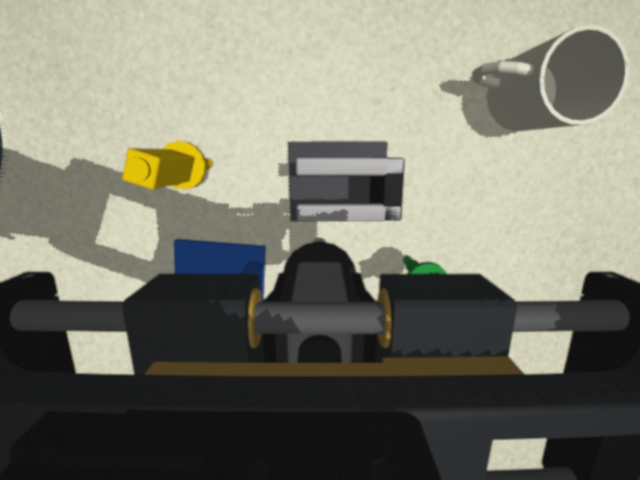

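```bash
python3 - <<'E'
from h import *
s=load('scene');o,M,y=state();g=o['position']-.002*M[:,2]
for lean in (-5,0,5):
    a=np.radians(lean);print(lean,proj(s,g+M@np.array([.116*np.sin(a),0,.116*np.cos(a)])))
# wrist: tip visible at (319,241)?
w=load('wrist')
for lean in (-5,0,5):
    a=np.radians(lean);print('w',lean,proj(w,g+M@np.array([.116*np.sin(a),0,.116*np.cos(a)])))
E
```

```text
-5 (np.float64(185.31167088631543), np.float64(268.09580121601823))
0 (np.float64(190.0980724977152), np.float64(267.2707290782684))
5 (np.float64(194.80567377540547), np.float64(266.14936961966805))
w -5 (np.float64(317.20083894202713), np.float64(253.78164838953526))
w 0 (np.float64(317.1696271077592), np.float64(241.54731695960396))
w 5 (np.float64(317.13598466273163), np.float64(229.35860536371808))
```

Emit:
{"api": "step_arm", "payload": {"slide": [[9,5,0],[10,6,0],[10,6,0],[9,5.2,0],[0,0,0],[0,0,0],[0,0,0]], "twist": [0,0,0,0,0,0,0]}}

```text
time: 29.98
position: [0.4122, -0.2815, 0.2479]
tool_rot: [0.852, 0.523, -0.0, -0.0]
ft_force: [-0.6, 0.2, -1.4]
grip_width: 0.024
```

```bash
python3 - <<'E'
from h import *
togo([.4114,-.2808,.247],63)
for n in ['wrist','scene']:
    c=cam(n);cv2.imwrite('pics/%s21.png'%n,c['color'])
p,ps,f,fs=avg(4);print(p,f)
w=load('wrist');P=cloud(w)
sx=np.array([.891,-.454]);sy=np.array([.454,.891]);k=(P[...,2]>.086)&(P[...,2]<.103)&(np.hypot(P[...,0]-.415,P[...,1]+.28)<.08)
q=P[k][:,:2]*1000;print('prongs',k.sum(),np.percentile(q@sx,[1,99]),np.percentile(q@sy+62.6,[1,99]))
s=load('scene')['color'];cv2.imwrite('pics/s21.png',cv2.resize(s[180:340,100:260],(640,600),interpolation=cv2.INTER_CUBIC))
E
```

```text
t 29.98 pos [ 0.4122 -0.2815  0.2479] yaw 63.05 tilt 0.04 slide [ 0.3 -1.   0.9] n@30 0.0 twist 0.1 F [-0.63  0.25 -1.38] w 0.024 q6 -0.35
[ 0.41185056 -0.28206425  0.24819822] [-0.13728564  0.26688903 -1.60150236]
prongs 3195 [454.36696099 547.42991706] [-27.6714703   26.78721699]
```

View pics/s21.png

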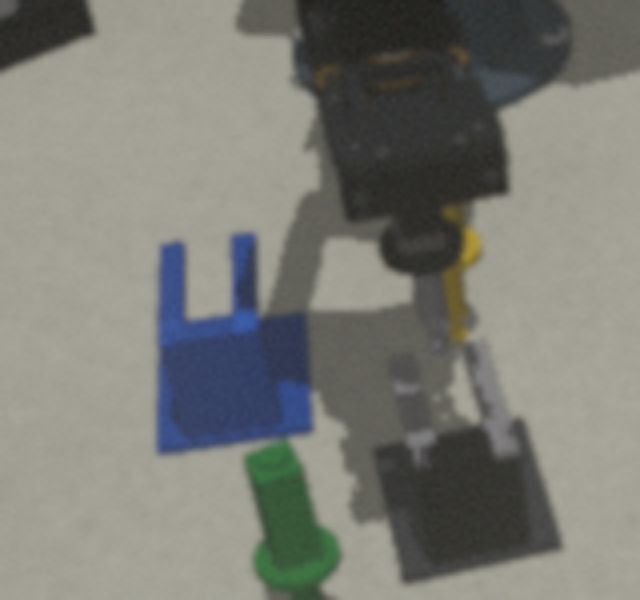

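View pics/wrist21.png

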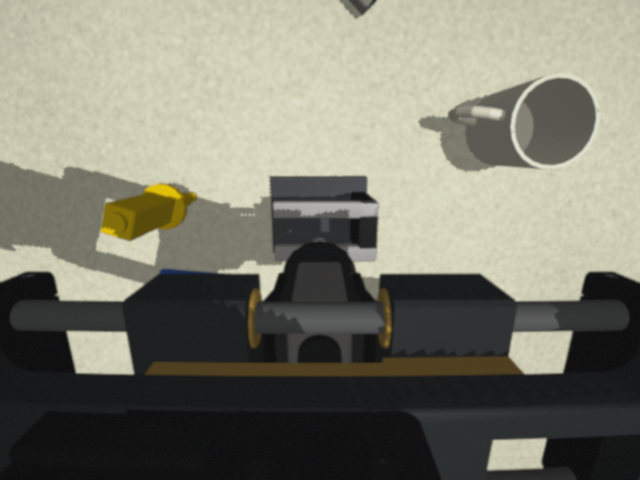

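Emit:
{"api": "step_arm", "payload": {"slide": [[1.2,0,10],[0,0,15],[0,0,15],[0,0,15],[0,0,15],[0,0,15],[0,0,9],[0,0,0],[0,0,0]], "twist": [0,0,0,0,0,0,0,0,0]}}

```text
time: 31.03
position: [0.4125, -0.2809, 0.154]
tool_rot: [0.853, 0.522, -0.0, -0.0]
ft_force: [-0.8, 0.3, -2.1]
grip_width: 0.0238
```

```bash
python3 - <<'E'
from h import *
p,ps,f,fs=avg(4);print(p,f)
for n in ['wrist','scene']:
    c=cam(n);cv2.imwrite('pics/%s22.png'%n,c['color'])
s=load('scene')['color'];cv2.imwrite('pics/s22.png',cv2.resize(s[180:340,100:260],(640,600),interpolation=cv2.INTER_CUBIC))
E
```

```text
[ 0.41309789 -0.28130681  0.15488745] [-0.40649129 -0.05827402 -1.54867491]
```

View pics/s22.png

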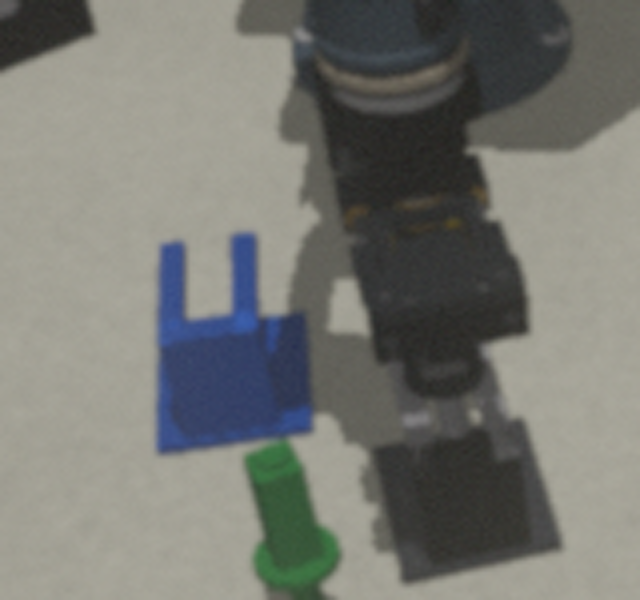

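View pics/wrist22.png

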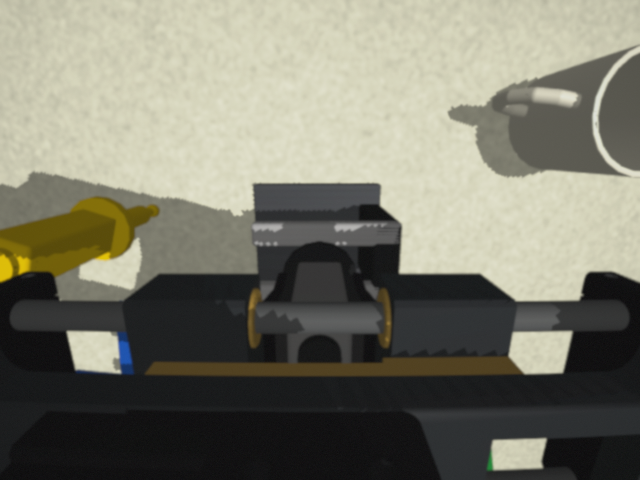

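The shaft is in the gap with no side force. I'll lower slowly until the collar touches.

Emit:
{"api": "step_arm", "payload": {"slide": [[0,0,3],[0,0,3],[0,0,3],[0,0,2],[0,0,0],[0,0,0]], "twist": [0,0,0,0,0,0]}}

```text
time: 31.83
position: [0.4125, -0.2807, 0.1428]
tool_rot: [0.853, 0.522, -0.0, -0.0]
ft_force: [0.3, -0.5, -1.2]
grip_width: 0.0236
```

```bash
python3 - <<'E'
from h import *
p,ps,f,fs=avg(4);print(p,f)
E
```

```text
[ 0.41269599 -0.28082146  0.14311991] [ 0.28360277  0.1409263  -1.51746755]
```

Emit:
{"api": "step_arm", "payload": {"slide": [[0,0,1],[0,0,1],[0,0,0.8],[0,0,0],[0,0,0]], "twist": [0,0,0,0,0], "force": 6}}

```text
time: 32.45
position: [0.4126, -0.2807, 0.1403]
tool_rot: [0.853, 0.522, -0.0, -0.0]
ft_force: [0.3, 0.3, -2.0]
grip_width: 0.0237
```

```bash
python3 - <<'E'
from h import *
p,ps,f,fs=avg(4);print(p,f)
E
```

```text
[ 0.4126711  -0.28078978  0.14035126] [-0.10271231  0.51353901 -1.79393929]
```

Emit:
{"api": "step_arm", "payload": {"slide": [[0,0,1],[0,0,1],[0,0,0.8],[0,0,0],[0,0,0]], "twist": [0,0,0,0,0]}}

```text
time: 33.07
position: [0.4128, -0.2807, 0.1381]
tool_rot: [0.853, 0.522, 0.0, 0.0]
ft_force: [-0.5, 1.7, 6.4]
grip_width: 0.0242
```

```bash
python3 - <<'E'
from h import *
p,ps,f,fs=avg(4);print(p,f)
E
```

```text
[ 0.41280545 -0.28073619  0.1381461 ] [-0.67305652  1.37087237  5.57945429]
```

The collar is on the prongs, with Fz gone positive. I'll release and rise.

Emit:
{"api": "step_arm", "payload": {"slide": [[0,0,-0.6],[0,0,0],[0,0,0],[0,0,0],[0,0,0],[0,0,0],[0,0,0],[0,0,0],[0,0,0],[0,0,0]], "twist": [0,0,0,0,0,0,0,0,0,0], "jaw": 60}}

```text
time: 34.1
position: [0.4127, -0.2808, 0.1381]
tool_rot: [0.853, 0.522, -0.0, -0.0]
ft_force: [0.0, -0.2, -0.1]
grip_width: 0.0598
```

Emit:
{"api": "step_arm", "payload": {"slide": [[0,0,-8],[0,0,-15],[0,0,-25],[0,0,-30],[0,0,-30],[0,0,-30],[0,0,-20],[0,0,0],[0,0,0]], "twist": [0,0,0,0,0,0,0,0,0]}}

```text
time: 34.85
position: [0.413, -0.2811, 0.2978]
tool_rot: [0.853, 0.522, 0.0, 0.002]
ft_force: [-0.7, -0.6, 0.0]
grip_width: 0.06
```

Emit:
{"api": "step_arm", "payload": {"slide": [[-10,0,0],[-20,0,0],[-30,0,0],[-30,0,0],[-30,0,0],[-20,0,0],[-10,0,0],[0,0,0],[0,0,0]], "twist": [0,0,0,0,0,0,0,0,0]}}

```text
time: 35.6
position: [0.344, -0.4138, 0.2949]
tool_rot: [0.853, 0.522, 0.0, -0.002]
ft_force: [0.7, -0.7, 0.3]
grip_width: 0.0599
```

```bash
python3 - <<'E'
from h import *
for n in ['wrist','scene','top']:
    c=cam(n);cv2.imwrite('pics/%s23.png'%n,c['color'])
s=load('scene')['color'];cv2.imwrite('pics/s23.png',cv2.resize(s[180:340,100:260],(640,600),interpolation=cv2.INTER_CUBIC))
P=cloud(load('top'));k=(P[...,2]>.165)&(P[...,2]<.185)&(np.hypot(P[...,0]-.413,P[...,1]+.281)<.03);q=P[k];print(k.sum(),q.mean(0) if k.any() else '')
P=cloud(load('wrist'));k=(P[...,2]>.165)&(P[...,2]<.185)&(np.hypot(P[...,0]-.413,P[...,1]+.281)<.03);q=P[k];print(k.sum(),q.mean(0) if k.any() else '')
print(robot.get_obs()['time'])
E
```

```text
186 [ 0.41409385 -0.27838584  0.17569061]
1275 [ 0.41123828 -0.28322582  0.17599284]
35.75
```

View pics/s23.png

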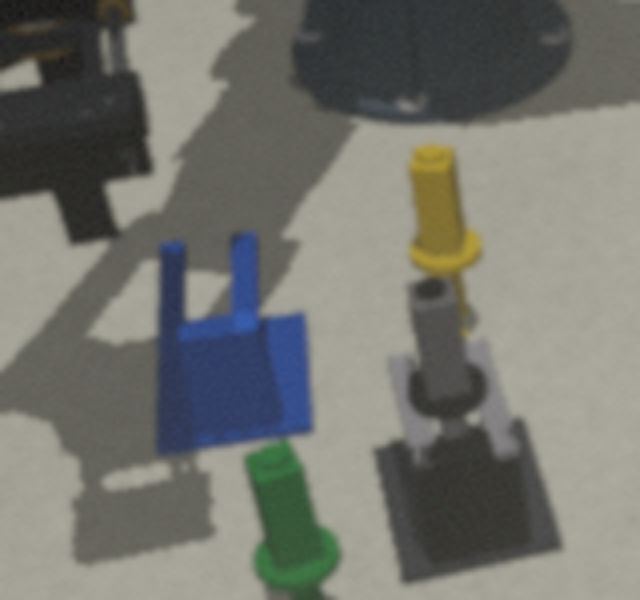

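View pics/wrist23.png

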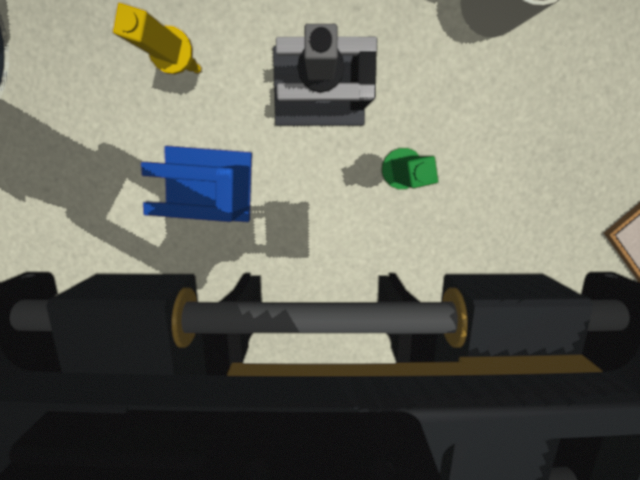

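View pics/top23.png

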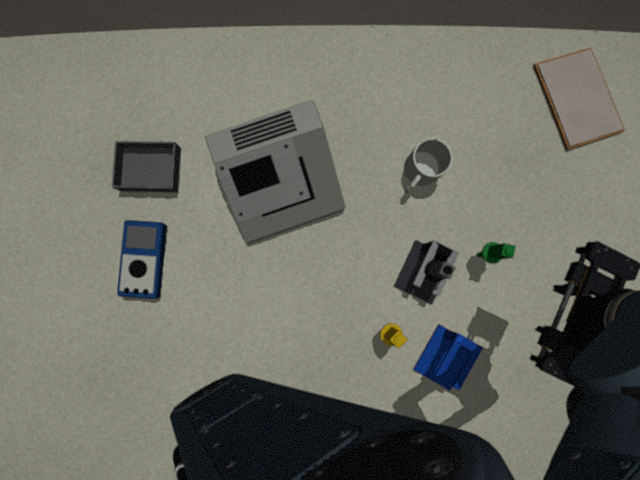

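The probe hangs upright in the fork at z 0.176, the same height as before. The meter, tray, mug and look-alikes are unmoved, and the gripper is clear, so I'm handing in.

```bash
python3 - <<'E'
from h import *
print(robot.hand_in())
E
```

```text
the job is handed in; nothing more can be done
None
```

I followed the seam from start to end, then hung the probe back in its fork stand, let go and handed the job in at about 36 s.

- **Tilting the probe:** the arm can only turn about its vertical axis. I pushed the shaft gently against the outside of a stand prong to lean the probe to about 33° in the grip. After the trace I pushed it upright again on the other prong.
- **Following the seam:** I went from the free end of the level leg, round the corner, to the top end of the uphill leg at about 2 cm/s, with short halts to look. The wrist pictures showed the ball in the slot each time I looked. By the wrist camera, the start was within about 1.5 mm of the seam's start and the finish about 1 mm past its end.
- **Putting it back:** the last pictures show the probe upright with its collar on the prongs and the grip top at 0.176 m, the same height as at first. The meter, tray, mug, look-alikes and blue stand look unmoved, and the open gripper is well clear.

**Checks that were not exact:**
- **Squareness:** the lean measured 32.5–34° against the 35° needed, so the probe was 1–2.5° off square.
- **Press:** the force readings were noisy, between 1.3 and 2.9 N. By geometry the spring was pressed in about 4.5–5 mm while tracing, never solid.
- **Position along the prongs:** the probe hangs a few millimetres along the prongs from where it hung at first.

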